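# Unstack the heatsinks onto their converters

## Task

The four heatsinks for these power boards have come in one pile, the smallest on top. Take the pile apart and seat each heatsink flat and squarely on the converter with the same footprint as its own, edges lined up and fins upward, ready for its screws. Set them down, do not drop them, and leave the boards, the bottle and the dish of screws where they are.

Things in the scene. Friction and masses are not known exactly. Their poses are not given: they have to be found in the camera images.
- sink_half: bare aluminium heatsink, fins up along its x, flat underside, screw holes at the corners; the largest, nearly square, at the bottom of the pile and standing on the bench: 61 mm along x, 58 mm along y, 24 mm high; origin at the centre of its underside, z up. Grip it across its 58 mm width (y).
- sink_quarter: bare aluminium heatsink, fins up along its x, flat underside, screw holes at the corners; the second from the bottom of the pile: 58 mm along x, 37 mm along y, 18 mm high; origin at the centre of its underside, z up. Grip it across its 37 mm width (y).
- sink_eighth: bare aluminium heatsink, fins up along its x, flat underside, screw holes at the corners; long and narrow, the third from the bottom of the pile: 58 mm along x, 23 mm along y, 15 mm high; origin at the centre of its underside, z up. Grip it across its 23 mm width (y).
- sink_sixteenth: bare aluminium heatsink, fins up along its x, flat underside, screw holes at the corners; the smallest, on top of the pile: 33 mm along x, 23 mm along y, 15 mm high; origin at the centre of its underside, z up. Grip it across its 23 mm width (y).
- board_half: loose green circuit board on 8 mm spacers with one converter: a black block with a metal top, 61 mm along x, 58 mm along y, brass-ringed holes at its top corners, grey pad between. Origin on the bench under the converter's centre, z up; the board spans -50 to 60 mm in x, -45 to 45 in y. The converter's flat top is 22.5 mm above the origin, the highest thing on the board.
- board_quarter: loose green circuit board on 8 mm spacers with one converter: a black block with a metal top, 58 mm along x, 37 mm along y, brass-ringed holes at its top corners, grey pad between. Origin on the bench under the converter's centre, z up; the board spans -50 to 60 mm in x, -45 to 45 in y. The converter's flat top is 22.5 mm above the origin, the highest thing on the board.
- board_eighth: loose green circuit board on 8 mm spacers with one converter: a black block with a metal top, 58 mm along x, 23 mm along y, brass-ringed holes at its top corners, grey pad between. Origin on the bench under the converter's centre, z up; the board spans -50 to 60 mm in x, -45 to 45 in y. The converter's flat top is 22.5 mm above the origin, the highest thing on the board.
- board_sixteenth: loose green circuit board on 8 mm spacers with one converter: a black block with a metal top, 33 mm along x, 23 mm along y, brass-ringed holes at its top corners, grey pad between. Origin on the bench under the converter's centre, z up; the board spans -50 to 60 mm in x, -45 to 45 in y. The converter's flat top is 22.5 mm above the origin, the highest thing on the board.
- bottle: pale plastic dispenser bottle with a white cap, 56 mm across, 125 mm tall, standing on the bench between the robot and the boards; origin at the centre of its underside. To be left alone.
- dish: low round black dish of screws, 84 mm across, 20 mm high, standing on the bench between the robot and the boards; origin at the centre of its underside. To be left alone.
Mind the look-alikes: they are no part of the job. What is shaped like the sink_eighth but blue is not meant.

How it is judged:
By the outcome, as a careful person would: the job done as asked, in the order asked, and still so for the second after the job is handed in, with the robot touching nothing.
It also fails if it takes over 120 s, if anything falls off the work surface, if the arm or the gripper's body presses on something with over 40 N, if the wrist force passes 120 N, or if a joint passes its speed limit or range.

## Robot

A 7-joint arm with a two-finger parallel gripper is mounted at the origin on the work surface. World frame = base frame: x ahead of the robot, y to its left, z up, the work surface at z = 0. Lengths are in m, angles in rad, forces in N, time in s.
With the tool pointing down it reaches from about 0.425 to 0.95 m from the base axis. Payload 4.7 kg.
Tool frame: the origin (TCP) lies between the finger pads; the fingertips stand 25 mm ahead of it and the grasp point (between the pads) lies 6 mm ahead of it; x points along the fingers, z is the direction in which the jaws open and shut, and the axes are right-handed (so a half turn about x gives the same grasp; the last joint's range is limited). The gripper opens to 85 mm and grips with 20 to 120 N. Pads are 22 mm wide; open, the fingers measure 114 mm over their backs; the gripper's body (76 mm by 85 mm) begins 54 mm behind the grasp point. The pads swing forward as they close: fully open they stand 13 mm farther back than shut.
Start: joints at [1.1, 0.469, -0.049, 1.532, 0.024, 1.141, -0.082], TCP at [0.289, -0.61, 0.256] pointing down, gripper open.
Joint ranges: [-2.59, 2.59], [-0.33, 1.99], [-1.39, 1.29], [0.1, 2.45], [-1.04, 4.18], [0.21, 1.99], [-2.66, 2.66]. Speed limits (rad/s): [2.57, 2.57, 3.14, 3.14, 3.14, 3.14, 3.14].

## Interface

Orientations are given as a 3x3 rotation matrix whose columns are the frame's x, y, z axes.
In Python, from rig import * gives the robot as it stands. Calls block until the motion is done:
- movep(position, orientation): joint-space move of the TCP to a pose.
- move_l(position, attitude=None, feed=0.15, until_force=None): straight line of the TCP; attitude=None keeps the orientation; feed is the mean speed in m/s. With until_force (N) it stops when the force on the tool has changed by that much, and returns True; else False.
- move_joints(angles): joint-space move.
- command_gripper(opening, newtons=None): finger opening in m; newtons is the grip in N (None keeps the last); returns when the fingers have stopped.
- sleep(seconds).
- inverse_kinematics(position, orientation): joint angles nearest the present ones, or None.
- sense(): the state.
- camera(name): name is "side" or "top"; returns (picture, depth): 400x640x3 uint8, red, green, blue; 400x640 float32, m along the optical axis (not along the pixel's ray), 0 where there is no reading.
- camera_params(name): a dict with "K" (3x3 intrinsics, pixels), "dist" ([k1, k2, p1, p2, k3] as OpenCV has them; the pictures are not rectified), "position" and "rotation" of the camera in the world. Camera axes: x right, y down, z forward; pixel columns grow to the right and rows downward; lengths in m; the calibration is good to about 2 mm. A picture is of the moment at which its call begins. camera_params takes no time and is no camera call.
A pose or a line that the arm cannot do raises Unreachable and nothing moves.
- finish_job(): hands the job in, once; it reports no verdict.
The state is a dict: "time_s": time; "joint_pos": joint angles; "qd": joint speeds; "joint_efforts": joint torques, N m; "position": TCP position; "tcp_rot": TCP orientation; "wrist_force": force on the tool from outside, world axes, zero at the start; "ft_torque": the same for the moment, N m; "finger_gap": finger opening in m.
Only numpy, scipy, OpenCV 4.12 (cv2) and the standard library are available. Lean on these libraries where they do the work, as an engineer would, in place of code of your own. Each camera call takes 0.05 s, during which the arm holds its last target.

## Working session

There is one attempt and no reset: what is moved stays moved. The work goes in short steps, each a Python script; the robot and the scene stay as the last script left them, time stands still between calls to the robot, and variables do not carry over. Pictures are saved under pics/ and viewed, and the job is handed in when it is done.

```bash
ls; mkdir -p pics
python3 - <<'E'
from rig import *
import cv2,numpy as np
for n in("top","side"):
    p,d=camera(n); cv2.imwrite(f"pics/{n}0.png",p[:,:,::-1]); np.save(f"{n}0.npy",d)
    c=camera_params(n); print(n,{k:np.round(v,4).tolist() for k,v in c.items()})
s=sense(); print(s["time_s"],s["position"],np.round(s["tcp_rot"],3),s["finger_gap"])
E
```

```text
pics
top {'K': [[447.9245, 0.0, 312.4202], [0.0, 447.9245, 195.9112], [0.0, 0.0, 1.0]], 'dist': [-0.0558, 0.0, 0.0, 0.0, 0.0], 'position': [0.3724, 0.019, 1.076], 'rotation': [[-0.0073, -0.9946, 0.104], [-0.9999, 0.0058, -0.0151], [0.0144, -0.1041, -0.9945]]}
side {'K': [[516.0453, 0.0, 329.4142], [0.0, 516.0453, 205.4599], [0.0, 0.0, 1.0]], 'dist': [-0.1313, 0.0, 0.0, 0.0, 0.0], 'position': [0.2232, -1.0317, 0.7944], 'rotation': [[0.9697, -0.1273, 0.2087], [-0.2443, -0.5399, 0.8055], [0.0102, -0.832, -0.5546]]}
0.1 [ 0.288441   -0.60973372  0.25534827] [[-0.001  0.904  0.428]
 [ 0.002  0.428 -0.904]
 [-1.    -0.    -0.002]] 0.08543636362522825
```

View pics/top0.png

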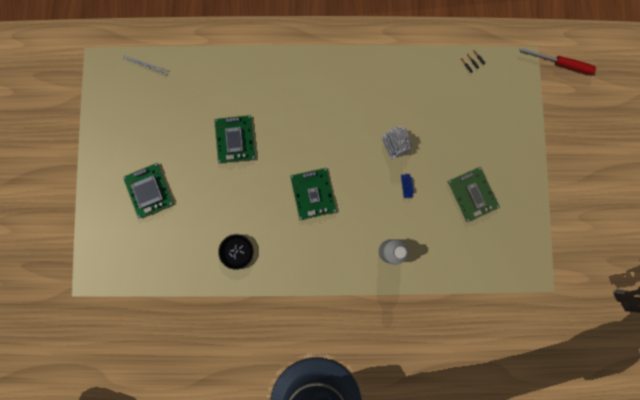

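View pics/side0.png

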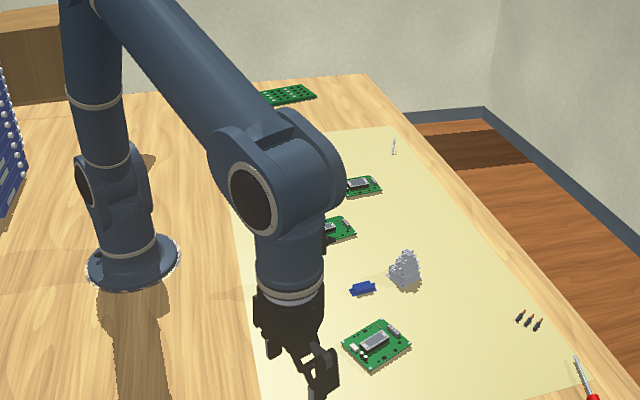

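Run:
```python
import cv2,numpy as np
p=cv2.imread("pics/top0.png")
def crop(c,r,h=20): 
    return cv2.resize(p[r-h:r+h,c-h:c+h],None,fx=6,fy=6,interpolation=cv2.INTER_CUBIC)
cs=[crop(148,191,30),crop(235,139,30),crop(314,195,30),crop(475,195,30)]
o=[cv2.resize(c,(290,290)) for c in cs]
o.insert(0,cv2.resize(crop(397,148,22),(290,290)))
o.append(np.zeros((290,290,3),np.uint8))
s=cv2.imread("pics/side0.png"); o[5]=cv2.resize(s[240:300,350:430],(290,217),interpolation=cv2.INTER_CUBIC); o[5]=np.pad(o[5],((0,73),(0,0),(0,0)))
cv2.imwrite("pics/c0.png",cv2.resize(np.vstack([np.hstack(o[:3]),np.hstack(o[3:])]),(800,533)))
```

```text
(no output)
```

View pics/c0.png

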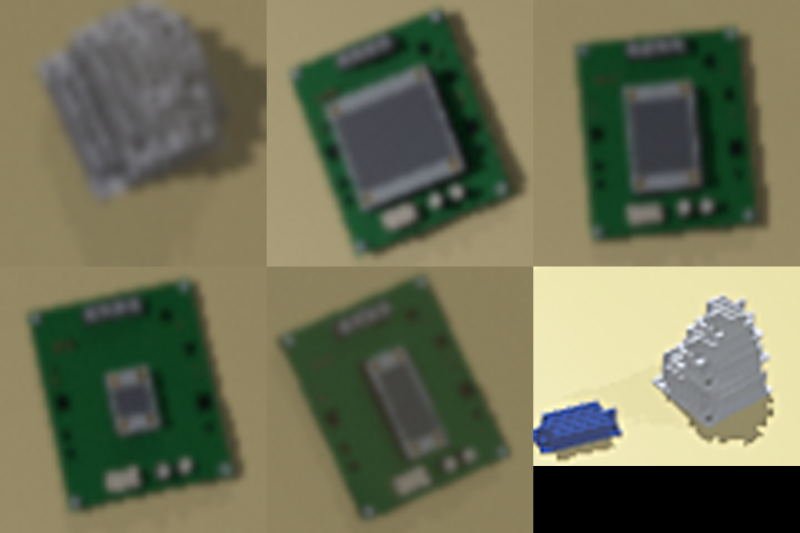

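```bash
cat > h.py <<'E'
import numpy as np, cv2
from rig import *
def rays(n,uv):
    c=camera_params(n); K=np.array(c["K"],float); D=np.array(c["dist"],float)
    q=cv2.undistortPoints(np.asarray(uv,float).reshape(-1,1,2),K,D).reshape(-1,2)
    return q,np.array(c["rotation"]),np.array(c["position"])
def cloud(n,d):
    v,u=np.mgrid[0:400,0:640]; q,R,t=rays(n,np.stack([u.ravel(),v.ravel()],1))
    P=np.c_[q,np.ones(len(q))]*d.reshape(-1,1)
    return (P@R.T+t).reshape(400,640,3)
def plane(n,uv,z):
    q,R,t=rays(n,uv); w=np.c_[q,np.ones(len(q))]@R.T
    return (t+w*((z-t[2])/w[:,2])[:,None])[:,:2]
def proj(n,X):
    c=camera_params(n); R=np.array(c["rotation"]); t=np.array(c["position"])
    rv=cv2.Rodrigues(R.T)[0]
    return cv2.projectPoints(np.asarray(X,float).reshape(-1,1,3),rv,-R.T@t,np.array(c["K"],float),np.array(c["dist"],float))[0].reshape(-1,2)
E
python3 - <<'E'
from h import *
d=np.load("top0.npy"); C=cloud("top",d)
z=(C[...,2]*1000).round().astype(int)
np.set_printoptions(linewidth=250)
print(z[122:165:1,378:418:1])
print(z[180:206:2,460:492:2])
print("flat",C[220:280,290:360,2].std(),C[220:280,290:360,2].mean())
E
```

```text
[[ 1  2  4 ...  1  3  4]
 [ 0 -1  3 ...  1  0  0]
 [ 1  2  2 ...  1  0  4]
 ...
 [ 4  3  2 ...  0 -1  1]
 [-1 -2  3 ...  2  3 -1]
 [ 2  1  1 ...  2  1  0]]
[[12 18  6 10 15 12 10 10  4 12  7  9 12  4 -1  2]
 [12 11 12 12  8 11 10  7 14 11 11 10 12  7 -1 -2]
 [12  8 10 10 14 16 21 22 25  9  8 10 10 10  2  1]
 [10 13  8 18 23 22 21 23 28 10  8 13 13 10 12  1]
 [12  9  9 12 23 22 26 26 22 25 12 14 10 11 13  9]
 [12 10 11 10 15 24 24 27 23 22 10 11 12  7 12 11]
 [ 9  8  8 11  9 25 20 22 22 25 24  5 12 13 11 11]
 [ 9 10 15  9 11 18 21 27 25 24 19 11  9  9 12 10]
 [14 14 12  8 12 12 24 24 21 22 20 23  9 10 11 10]
 [14  8 11 12 11  8 21 24 23 25 23 25  9 10 14 11]
 [ 9  8 10  9 11 14 10 21 22 23 22 26 12 13  8 14]
 [10  9  8  9  8 13 12 18 24 21 21 27 23  7 11 11]
 [12  9 11 11  8 10 11 15 23 23 22 20 21 11  8 10]]
flat 0.07402422647002203 0.00622359453371802
```

Run:
```python
from h import *
for n,k in(("top",10),("side",4)):
    P=[];D=[]
    for i in range(k):
        p,d=camera(n);P.append(p.astype(float));D.append(np.where(d>0,d,np.nan))
    P=np.array(P);D=np.array(D)
    print(n,P.std(0).mean(),np.nanstd(D,0).mean())
    np.savez(f"{n}1.npz",p=P.mean(0),d=np.nanmedian(D,0),dm=np.nanmean(D,0))
d=np.load("top1.npz"); C=cloud("top",d["dm"])
import sys
np.set_printoptions(linewidth=250,threshold=sys.maxsize)
print((C[122:164:1,380:418:1,2]*1000).round().astype(int))
print(sense()["time_s"])
```

```text
top 0.48485262044521515 0.0019717743
side 0.40695318282692594 0.00393863
[[ 0  0  0  2  0  1  2  0  1  1  1  1  1  1  1  0  2  0  0  1  1  2  1  2  1  1  1  0  2  2  2  2  2  1  1  1  1  0]
 [ 2  1  0  0  0  1  2  1  2  0  1  0  0  1  1  1  0  1  0  1  0  1  1  1  2  1  0  1  1  1  2  1  0  0  0  0  0  1]
 [ 0  1  2  1  1  1  1  1  1  1  1  1  0  1  2  2  2  1  1  0  2  1  1  0  2  0  1 -1  0  0  1  0  1  1  0  1  1  1]
 [ 2  1  1  1  2  0  1  1  0  1  0  1  1  0  1  1  1  0  0  1  2  0  0  1  1  0  1  1  0  1  1  1  0  1  1  2  2  0]
 [ 0  0  1  1  1  1  1  1  2  2  0  1  0  0  1  0  1  0  1  2 27 28  1  1  1  0  0  1  1  1  0  1  1 -1  1  1  3  1]
 [ 1  0  1  1  1  0  2  1  1  1  0  1  0  2  0 43  0 52 57 46 46 46  1  2  1  0  1  0  1  1  2  2  1  1  2  1  0  0]
 [ 2  2  1  2  1  1  1  0  1 -1  1  2  1 43 34 41 46 49 57 46 47 46 45 41  1  1  2  1  0 -1  1  1  1  2  0  1  1  1]
 [ 0  2  1  0  1  1  2  1  0  1  2  1 35 46 46 46 46 47 55 56 72 60 61 61 42 23  1  0  2  0  1  0  2  2  1  0  1  0]
 [ 2  1  1  1  1  1  1  1  2  1  1 27 32 45 45 46 46 46 62 63 71 72 62 61 62 19 24  2  1  1
[... 3191 characters left out ...]
2  1  2  1  2  1  1  1  1  0  4  1  3  1  1  1  1  1  1  1  0  1  1  1  1  0  0  1  0  1  1  1  1  2  1  0  1]
 [ 0  2  2  1  1  2  2  1  0  0  1  1  1  1  2  1  0  1  1  0  0  0  1  1  1  2  1  2  1  2  1 -1  1  1  1  1  0  1]
 [ 2  1  2  1  2  1  1  2  1  0  2  1  1  0  1  2  1  1  2  1  0  2  1  1  1  0  1  1  1  2  0  1  0  0  2  1  1  2]
 [ 1  1  1  1  0  1  1  1  1  2  1  2  2  2  1  1  1  1  2  2  2  2  1  0  0  2  0  2  2  1  1  1  0  3  1  1  0  0]
 [ 1  2  2  3  0  1  1  2  3  1  2  1  1  2  1  1  1  2  2  2  1  1  0  0  1  1  1  0  1  2  1  1  1  1  2  1  1  1]
 [ 0  2  2  0  0  1  2  1  2  1  1  2  0  1  1  2  1  2  2  1  1  1  1  2  1  2  1  2  0  0  0  0  1  1  1  1  1  0]]
0.8
```

```bash
cat > fit.py <<'E'
from h import *
from scipy.optimize import minimize
def rect(x0,x1,y0,y1): return np.array([[x0,y0],[x1,y0],[x1,y1],[x0,y1]])
def prism(R,z0,z1): return np.vstack([np.c_[R,np.full(4,z)] for z in(z0,z1)])
def place(X,p):
    c,s=np.cos(p[2]),np.sin(p[2]); Y=X.copy()
    Y[:,0]=p[0]+c*X[:,0]-s*X[:,1]; Y[:,1]=p[1]+s*X[:,0]+c*X[:,1]; return Y
def sdf(prisms,p,uv,n="top"):
    """signed distance (px, + inside) to the union of the silhouettes of prisms at pose p"""
    out=np.full(len(uv),-1e9)
    for X in prisms:
        h=cv2.convexHull(proj(n,place(X,p)).astype(np.float32))[:,0].astype(float)
        e=np.roll(h,-1,0)-h; nrm=np.c_[-e[:,1],e[:,0]]/np.linalg.norm(e,axis=1)[:,None]
        if np.mean(np.sum((h.mean(0)-h)*nrm,1))<0: nrm=-nrm
        out=np.maximum(out,(((uv[:,None,:]-h[None])*nrm[None]).sum(2)).min(1))
    return out
def fit(prisms,p0,L,box,fixed=None,n="top",w=0.25):
    """box=(c0,c1,r0,r1). L label picture; fixed: list of (prisms,pose) also in the union"""
    v,u=np.mgrid[box[2]:box[3],box[0]:box[1]]; uv=np.stack([u.ravel(),v.ravel()],1).astype(float)
    lab=L[v,u].ravel().astype(float)
    f0=np.full(len(uv),-1e9)
    for q,pp in(fixed or[]): f0=np.maximum(f0,sdf(q,pp,uv,n))
    def cost(p,w):
        s=np.maximum(sdf(prisms,p,uv,n),f0); return np.sum((1/(1+np.exp(-np.clip(s/w,-30,30)))-lab)**2)
    p=np.array(p0,float)
    for ww,st in((1.0,.006),(0.5,.003),(w,.001),(w,.0005)):
        sim=np.array([p]+[p+np.array(d) for d in((st,0,0),(0,st,0),(0,0,st*30))])
        r=minimize(cost,p,args=(ww,),method="Nelder-Mead",options=dict(initial_simplex=sim,xatol=1e-6,fatol=1e-5)); p=r.x
    mis=((np.maximum(sdf(prisms,p,uv,n),f0)>0)!=(lab>.5)).sum()
    return p,r.fun,mis
SZ=dict(half=(.061,.058,.024),quarter=(.058,.037,.018),eighth=(.058,.023,.015),sixteenth=(.033,.023,.015))
BR=prism(rect(-.05,.06,-.045,.045),.008,.0096)
def conv(k): return prism(rect(-SZ[k][0]/2,SZ[k][0]/2,-SZ[k][1]/2,SZ[k][1]/2),.016,.0225)
def sink(k,zb,zl,nt=.0075):
    a,b,h=SZ[k][0]/2,SZ[k][1]/2,SZ[k][2]; z0=zb+max(0,zl)
    P=[prism(rect(-a,a,-b,b),z0,zb+.004)]if zl<.004 else[]
    return P+[prism(rect(-a+nt,a-nt,-b,b),max(z0,zb+.004),zb+h),prism(rect(-a,a,-b+nt,b-nt),max(z0,zb+.004),zb+h)]
E
cat > m.py <<'E'
from fit import *
def run(f="top1.npz"):
    Z=cloud("top",np.load(f)["dm"])[...,2]
    out={}
    for k,(c,r),yaws in(("half",(148,191),0),("quarter",(235,139),0),("sixteenth",(314,195),0),("eighth",(475,195),0)):
        best=None
        xy=plane("top",[[c,r]],.0225)[0]
        for y in np.radians([-30,-10,10,30,150,170,190,210]):
            for pr,thr,nm in(([BR],.0055,"b"),):
                q=fit(pr,[*xy,y],Z>thr,(c-40,c+40,r-40,r+40))
                if best is None or q[1]<best[1]: best=q
        cv=fit([conv(k)],best[0],Z>.017,(c-20,c+20,r-20,r+20))
        print(k,"board",np.round(best[0]*[1e3,1e3,57.3],2),round(best[1],1),best[2],"conv",np.round(cv[0]*[1e3,1e3,57.3],2),round(cv[1],1),cv[2])
        out[k]=(best[0],cv[0])
    return out
if __name__=="__main__": run()
E
time python3 m.py
```

```text
Traceback (most recent call last):
  File "m.py", line 16, in <module>
    if __name__=="__main__": run()
                             ~~~^^
  File "m.py", line 10, in run
    q=fit(pr,[*xy,y],Z>thr,(c-40,c+40,r-40,r+40))
  File "fit.py", line 28, in fit
    r=minimize(cost,p,args=(ww,),method="Nelder-Mead",options=dict(initial_simplex=sim,xatol=1e-6,fatol=1e-5)); p=r.x
  File "fit.py", line 24, in cost
    s=np.maximum(sdf(prisms,p,uv,n),f0); return np.sum((1/(1+np.exp(-np.clip(s/w,-30,30)))-lab)**2)
                 ~~~^^^^^^^^^^^^^^^
  File "fit.py", line 12, in sdf
    h=cv2.convexHull(proj(n,place(X,p)).astype(np.float32))[:,0].astype(float)
                     ~~~~^^^^^^^^^^^^^^
  File "h.py", line 15, in proj
    c=camera_params(n); R=np.array(c["rotation"]); t=np.array(c["position"])
ValueError: time passes only in moves, steps and waits

real	0m19.685s
user	0m16.099s
sys	0m0.619s
```

```bash
sed -i 's/^def rays/import functools\n_cp=functools.lru_cache(None)(camera_params)\ndef rays/; s/c=camera_params(n)/c=_cp(n)/' h.py; time python3 m.py
```

```text
half board [496.03 397.05  22.79] 25.6 35 conv [496.02 397.49  21.82] 113.8 124
quarter board [620.58 191.62   6.26] 25.8 36 conv [619.36 191.51   6.33] 88.4 85
sixteenth board [496.29   2.77 192.03] 16.2 4 conv [486.46   0.68 192.11] 67.6 63
eighth board [ 491.36 -385.49  203.54] 27.6 36 conv [ 482.98 -390.25  202.94] 99.5 100
real	1m3.149s
user	1m3.857s
sys	0m0.111s
```

Run:
```python
from fit import *
import sys
np.set_printoptions(linewidth=250,threshold=sys.maxsize)
Z=cloud("top",np.load("top1.npz")["dm"])[...,2]
print((Z[174:216,296:334]*1000).round().astype(int))
```

```text
[[10 10 11  9 11 10 19 19 20 20 19 19 20 19 19 19 20 19 19 20 10 10 10 11 11 11 10 10 10 11 11 10  1  1  1  2  2  2]
 [11 11 11 10 12 11 10 19 20 19 19 19 19 19 20 18 18 13 11 11 12 12 11 10 13 12 10 11 10 10 10 10  9  2  1  1  1  0]
 [10 10  9 11 10 10 11 19 19 18 19 18 14 12 10  9 11 10 11 11 11 10 11 12 11 13 11 10 10 11 10 10 10  1  0  1  1  0]
 [ 9 10 11 11 11 11 11 16 12  9 11 10 10 10 10 10 10  9 11 11 10 10 11 10 12 11 11  9 12 10 11 10 11  1  2  1  1  2]
 [11 10 10 12 11  9 11 10 11 10 11 10 11 11 11 11 12 11 11 11 11 11 10 11 11 11 11 11 10 11 10 11 10  2  2  2  1  2]
 [11 11 11 10 11 12 11 10 10 10 11 11 10 11  9 11 12 11 11  9 12  9 11 11 11 10 11 11 11 11 10 10 11  0  2  2  0  3]
 [11 10 10  9 10 11 11 10 11 11 11 10 11 11 10 11 10 11 10 10 11 11  9 10 11 10  9 11 10 10 11 10 10 10  1  1  0  1]
 [11 10 10 12 12 10 10 11 11 10 11  9  9 11 11 10 10 11 12  9 10 11 11 10 10 10 11 10 10 10 11 11  9 11  1  2  1  0]
 [12 12 11 12 13 10 11 11 10 10  9 11 12 10  9 10 10 10 10 11 10 10  9 10 10 10 10 11 11 11 12 12  9 12  0  1  0  1]
 [11 11  9 10 10 10 10  9 10 11 10 11 11 11 11 
[... 3114 characters left out ...]
 2  1 12 11 10 10 11 11 11 10 12 11 10  9 11 10 18 19 18 10 10 11 10 20 21 20 10 11 20 22 21 10 10 11 10 11 12 10]
 [ 2  1 10 10 10 10 10 11 11 10 10 10 17 19 18 18 19 18 18 11 11 11 11 20 21 20 11 10 11 11 11 10 11 10 10 10 12 10]
 [ 1  2 10 10 10 10 11 11 11 12 10 10 17 18 18 18 20 19 19 18  9 10 10  9 11 10 10 11 10 11 11 10 11 11 12 11 12  2]
 [ 0  2 11 10 11 10 10 10 10 10 11 10 18 18 20 18 18 19 18 19 11 11 11 11 10 11 10 10 11 10 11 10 11  1  2  1  0  0]
 [ 2  1  1 11 10 11 10 11 10  9 11 10 18 19 19 19 18 16 11 10 12 10 10 11 10 10 10 10  1  2  1  0  1  1  0  0  0  1]
 [ 1  1  1 11 10 12 11 11 10 10 11 10 13 10 11 10 10 10 10 10 10 10 11  9  2  1  1  1  1  1  0  1  2  1  2  1  0  1]]
```

```bash
cat > m.py <<'E'
from fit import *
PX=dict(half=(148,191),quarter=(235,139),sixteenth=(314,195),eighth=(475,195))
Y0=dict(half=22.8,quarter=6.3,sixteenth=12,eighth=23.5)
def comp(M,c,r):
    _,l=cv2.connectedComponents(M.astype(np.uint8),connectivity=4); return l==l[r,c]
def boards(f="top1.npz",b=.0008):
    Z=cloud("top",np.load(f)["dm"])[...,2]-b
    out={}
    for k,(c,r) in PX.items():
        xy=plane("top",[[c,r]],.0225)[0]; bx=(c-40,c+40,r-40,r+40)
        B=fit([BR],[*xy,np.radians(Y0[k])],comp(Z>.0045,c,r),bx)
        V=fit([prism(rect(-SZ[k][0]/2,SZ[k][0]/2,-SZ[k][1]/2,SZ[k][1]/2),.0155,.0225)],B[0],comp(Z>.0155,c,r),bx)
        print(k,"board",np.round(B[0]*[1e3,1e3,57.2958],2),round(B[1],1),B[2],"conv",np.round(V[0]*[1e3,1e3,57.2958],2),round(V[1],1),V[2])
        out[k]=(B[0],V[0])
    return out
def sinks(f="top1.npz",b=.0008,y0=22,nt=.0075,names=("sixteenth","eighth","quarter","half"),xy0=None):
    Z=cloud("top",np.load(f)["dm"])[...,2]-b
    zb=dict(sixteenth=.057,eighth=.042,quarter=.024,half=0.)
    fixed=[];out={}
    for k in names:
        L=Z>zb[k]+.002
        bx=(365,435,105,180)
        v,u=np.nonzero(L[bx[2]:bx[3],bx[0]:bx[1]]); xy=plane("top",[[u.mean()+bx[0],v.mean()+bx[2]]],zb[k]+SZ[k][2]/2)[0]
        best=None
        for y in(y0-8,y0,y0+8):
            q=fit(sink(k,zb[k],.002,nt),[*xy,np.radians(y)],L,bx,fixed)
            if best is None or q[1]<best[1]: best=q
        print(k,np.round(best[0]*[1e3,1e3,57.2958],2),round(best[1],1),best[2],L[bx[2]:bx[3],bx[0]:bx[1]].sum())
        out[k]=best[0]; fixed.append((sink(k,zb[k],0,nt),best[0]))
    return out
if __name__=="__main__":
    import pickle
    b=boards(); s=sinks(); pickle.dump((b,s),open("fit0.pkl","wb"))
E
time python3 m.py
python3 - <<'E'
from fit import *
Z=cloud("top",np.load("top1.npz")["dm"])[...,2]
for r,c in((80,120),(80,300),(80,420),(240,120),(270,300),(240,450),(220,520)): print(r,c,(Z[r-8:r+8,c-8:c+8].mean()*1e3).round(2))
E
```

```text
half board [496.03 397.05  22.79] 25.6 35 conv [495.95 397.54  21.83] 22.5 32
quarter board [620.58 191.62   6.26] 25.8 36 conv [619.42 191.5    6.44] 7.4 2
sixteenth board [486.51   0.68  12.02] 16.2 4 conv [486.48   0.68  12.1 ] 4.6 0
eighth board [ 482.19 -389.48   23.53] 27.6 36 conv [ 483.01 -389.98   22.84] 10.9 15
sixteenth [ 616.93 -204.47   18.85] 7.0 4 152
eighth [ 613.89 -206.75   18.42] 8.5 3 276
quarter [ 616.93 -205.17   22.87] 12.8 11 419
half [ 613.34 -205.07   22.79] 93.0 96 751
80 120 0.45
80 300 0.72
80 420 1.1
240 120 0.72
270 300 1.11
240 450 1.26
220 520 1.35
real	1m15.765s
user	1m13.386s
sys	0m0.222s
```

Run:
```python
from m import *
import pickle
b,s=pickle.load(open("fit0.pkl","rb"))
f=np.load("top1.npz"); Z=cloud("top",f["dm"])[...,2]-.0008
ims=[]
for k,pr,thr,h,j in(("half",[BR],.0045,32,0),("half",None,.0155,18,1),("eighth",[BR],.0045,32,0),("eighth",None,.0155,18,1)):
    c,r=PX[k]; L=comp(Z>thr,c,r)
    if pr is None: pr=[prism(rect(-SZ[k][0]/2,SZ[k][0]/2,-SZ[k][1]/2,SZ[k][1]/2),.0155,.0225)]
    v,u=np.mgrid[r-h:r+h,c-h:c+h]; S=sdf(pr,b[k][j],np.stack([u.ravel(),v.ravel()],1).astype(float)).reshape(2*h,2*h)>0
    im=f["p"][r-h:r+h,c-h:c+h,::-1].copy()
    G=L[r-h:r+h,c-h:c+h]; im[S&~G]=(255,0,0); im[G&~S]=(0,0,255)
    ims.append(cv2.resize(im.astype(np.uint8),(290,290),interpolation=cv2.INTER_NEAREST))
cv2.imwrite("pics/m1.png",np.vstack([np.hstack(ims[:2]),np.hstack(ims[2:])]))
```

```text
(no output)
```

View pics/m1.png

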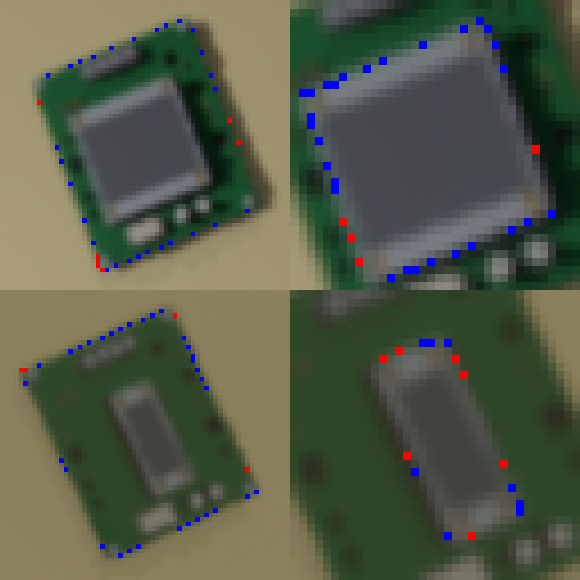

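```bash
sed -i 's/\["dm"\]/["d"]/; s/L=Z>zb\[k\]+.002$/L=comp(Z>zb[k]+.0028,397,142)/; s/sink(k,zb\[k\],.002,nt)/sink(k,zb[k],.0028,nt)/' m.py; time python3 m.py
```

```text
half board [496.03 397.05  22.79] 25.6 35 conv [496.01 397.32  22.07] 22.8 36
quarter board [620.58 191.62   6.26] 25.8 36 conv [619.42 191.5    6.44] 7.4 2
sixteenth board [486.51   0.68  12.02] 16.2 4 conv [486.48   0.68  12.1 ] 4.6 0
eighth board [ 482.19 -389.48   23.53] 27.6 36 conv [ 483.03 -389.94   22.91] 11.5 15
sixteenth [ 546.74 -247.92   -1.4 ] 4948.0 4954 5119
eighth [ 613.8  -207.17   17.64] 176.8 197 258
quarter [ 616.7  -205.61   21.74] 174.9 197 401
half [ 613.61 -204.91   22.93] 177.8 201 657
real	1m25.796s
user	1m22.251s
sys	0m0.272s
```

```bash
sed -i 's/comp(Z>zb\[k\]+.0028,397,142)/comp(Z>zb[k]+.0028,402,140)/' m.py
cat > t.py <<'E'
import h
from m import *
f=np.load("top1.npz"); Z=cloud("top",f["d"])[...,2]-.0008
p=f["p"]; 
base=_cp=h._cp("top")
g=p[...,1]-p[...,0]
for dn,D in(("dist",base["dist"]),("nodist",[0.]*5)):
    c0=dict(base); c0["dist"]=D; h._cp=lambda n:c0
    for k,(c,r) in PX.items():
        xy=plane("top",[[c,r]],.0225)[0]; bx=(c-40,c+40,r-40,r+40)
        L1=comp(Z>.0045,c,r)
        y=np.radians(Y0[k])
        A=fit([BR],[*xy,y],L1,bx)
        # rgb: mat has R>G-ish; board green or dark/gray 
        print(dn,k,"depth",np.round(A[0]*[1e3,1e3,57.2958],2),round(A[1],1),A[2],end=" ")
        mat=np.median(p[r-40:r-33,c-10:c+10].reshape(-1,3),0)
        blu=p[...,2]/np.maximum(p[...,0],1)
        L2=np.zeros_like(L1); L2[r-40:r+40,c-40:c+40]=(g>6)[r-40:r+40,c-40:c+40]
        L2=cv2.morphologyEx(L2.astype(np.uint8),cv2.MORPH_CLOSE,np.ones((13,13)))>0
        B=fit([BR],[*xy,y],L2,bx)
        print("rgb",np.round(B[0]*[1e3,1e3,57.2958],2),round(B[1],1),B[2],L1[bx[2]:bx[3],bx[0]:bx[1]].sum(),L2.sum())
E
python3 t.py
```

```text
dist half depth [496.03 397.05  22.79] 25.6 35 rgb [495.42 397.19  22.3 ] 502.7 520 1674 1264
dist quarter depth [620.58 191.62   6.26] 25.8 36 rgb [620.09 191.24   5.73] 318.7 335 1637 1397
dist sixteenth depth [486.51   0.68  12.02] 16.2 4 rgb [485.45   0.58  12.02] 26.2 35 1718 1747
dist eighth depth [ 482.19 -389.48   23.53] 27.6 36 rgb [ 482.27 -389.43   23.25] 24.0 29 1621 1624
nodist half depth [495.86 393.91  22.41] 50.9 80 rgb [495.3  393.97  22.35] 495.3 496 1674 1264
nodist quarter depth [620.09 191.03   6.23] 30.5 40 rgb [619.63 190.68   5.71] 313.5 319 1637 1397
nodist sixteenth depth [486.5    0.68  12.02] 16.1 1 rgb [485.45   0.58  12.02] 25.9 35 1718 1747
nodist eighth depth [ 482.25 -386.46   23.27] 52.5 80 rgb [ 482.23 -386.37   23.19] 49.6 75 1621 1624
```

```bash
cat > t.py <<'E'
import h
from m import *
f=np.load("top1.npz"); Z=cloud("top",f["d"])[...,2]-.0008
base=dict(h._cp("top"))
for k1 in(-.0558,-.04,-.025):
  for sc in(1.0,1.008,1.016):
    c0=dict(base); c0["dist"]=[k1,0,0,0,0]; h._cp=lambda n:c0
    BR2=BR.copy(); BR2[:,:2]=(BR2[:,:2]-[.005,0])*sc+[.005,0]
    o=[]
    for k in("half","quarter","eighth","sixteenth"):
        c,r=PX[k]
        xy=plane("top",[[c,r]],.0225)[0]; bx=(c-40,c+40,r-40,r+40)
        A=fit([BR2],[*xy,np.radians(Y0[k])],comp(Z>.0045,c,r),bx)
        o+=[round(A[1],1),A[2]]
    print(k1,sc,o)
E
python3 t.py
```

```text
-0.0558 1.0 [np.float64(25.6), np.int64(35), np.float64(25.8), np.int64(36), np.float64(27.6), np.int64(36), np.float64(16.2), np.int64(4)]
-0.0558 1.008 [np.float64(36.4), np.int64(55), np.float64(33.5), np.int64(43), np.float64(39.1), np.int64(61), np.float64(19.7), np.int64(24)]
-0.0558 1.016 [np.float64(53.0), np.int64(81), np.float64(46.9), np.int64(65), np.float64(55.6), np.int64(83), np.float64(31.5), np.int64(53)]
-0.04 1.0 [np.float64(30.0), np.int64(44), np.float64(26.7), np.int64(36), np.float64(32.3), np.int64(49), np.float64(16.2), np.int64(3)]
-0.04 1.008 [np.float64(44.5), np.int64(70), np.float64(35.7), np.int64(48), np.float64(46.9), np.int64(71), np.float64(19.8), np.int64(24)]
-0.04 1.016 [np.float64(63.9), np.int64(97), np.float64(50.3), np.int64(71), np.float64(65.8), np.int64(98), np.float64(31.7), np.int64(53)]
-0.025 1.0 [np.float64(36.4), np.int64(56), np.float64(27.9), np.int64(34), np.float64(38.7), np.int64(59), np.float64(16.2), np.int64(1)]
-0.025 1.008 [np.float64(54.0), np.int64(82), np.float64(38.1), np.int64(52), np.float64(55.8), np.int64(86), np.float64(19.9), np.int64(24)]
-0.025 1.016 [np.float64(75.4), np.int64(111), np.float64(53.7), np.int64(77), np.float64(76.6), np.int64(111), np.float64(31.8), np.int64(54)]
```

```bash
sed -i 's/(-.0558,-.04,-.025)/(-.0558,-.075,-.095,-.12)/; s/(1.0,1.008,1.016)/(1.0,.995,.99)/' t.py; python3 t.py | sed 's/np.float64//g;s/np.int64//g'
```

```text
-0.0558 1.0 [(25.6), (35), (25.8), (36), (27.6), (36), (16.2), (4)]
-0.0558 0.995 [(22.4), (25), (24.2), (36), (23.6), (23), (18.5), (21)]
-0.0558 0.99 [(22.3), (25), (25.2), (36), (22.4), (26), (24.1), (39)]
-0.075 1.0 [(24.1), (31), (25.0), (37), (24.9), (32), (16.2), (5)]
-0.075 0.995 [(24.2), (29), (24.4), (36), (23.8), (31), (18.6), (21)]
-0.075 0.99 [(27.2), (37), (26.5), (37), (25.4), (32), (24.3), (39)]
-0.095 1.0 [(27.0), (35), (24.7), (36), (25.8), (37), (16.2), (5)]
-0.095 0.995 [(30.2), (42), (25.2), (38), (27.5), (35), (18.7), (21)]
-0.095 0.99 [(36.1), (52), (28.3), (39), (31.8), (41), (24.4), (39)]
-0.12 1.0 [(36.2), (50), (24.9), (36), (31.8), (41), (16.2), (5)]
-0.12 0.995 [(42.6), (58), (26.8), (38), (36.6), (46), (18.7), (21)]
-0.12 0.99 [(51.3), (72), (31.2), (43), (43.9), (64), (24.5), (39)]
```

Run:
```python
from m import *
import pickle
b,s=pickle.load(open("fit0.pkl","rb"))
f=np.load("top1.npz"); Z=cloud("top",f["d"])[...,2]-.0008
ims=[]
for k,pr,thr,h,j in(("quarter",[BR],.0045,29,0),("quarter",None,.0155,29,1)):
    c,r=PX[k]; L=comp(Z>thr,c,r)
    if pr is None: pr=[prism(rect(-SZ[k][0]/2,SZ[k][0]/2,-SZ[k][1]/2,SZ[k][1]/2),.0155,.0225)]
    v,u=np.mgrid[r-h:r+h,c-h:c+h]; S=sdf(pr,b[k][j],np.stack([u.ravel(),v.ravel()],1).astype(float)).reshape(2*h,2*h)>0
    im=f["p"][r-h:r+h,c-h:c+h,::-1].copy()
    G=L[r-h:r+h,c-h:c+h]; im[S&~G]=(255,0,0); im[G&~S]=(0,0,255)
    im=cv2.resize(im.clip(0,255).astype(np.uint8),(400,400),interpolation=cv2.INTER_NEAREST)
    for X in [BR,prism(rect(-SZ[k][0]/2,SZ[k][0]/2,-SZ[k][1]/2,SZ[k][1]/2),.0155,.0225)]:
        q=(proj("top",place(X,b[k][1]))[4:]-[c-h-.5,r-h-.5])*400/(2*h)
        cv2.polylines(im,[q.round().astype(int)],True,(0,255,255),1)
    ims.append(im)
cv2.imwrite("pics/m2.png",np.hstack(ims))
print((Z[105:170:2,209:262:2]*1000).round().astype(int))
```

```text
[[ 0  1  0  0  1 -1  1 -1  0 -1  1 -1 -1 -1 -1 -1 -1 -1 -1  1  0  0  0 -1
   0  0  0]
 [ 0  1  1  0  0 -1  0  0  0 -1  0  0  0  1  0 -1  0 -1  0  0  0  1 -1  0
   0  0 -1]
 [-1  0  1 -1  1  1  0  0  0 -2  0  0 -1  1  0  0 -1  0  0  0 -1  0  0  0
   0 -1  1]
 [ 1  1  0  0  0  0  0 -1  0  1  0  0  0  0 -1  0 -1  0 -1  1 -1  1  0  0
   0 -1  0]
 [-1 -1 -1  0 -1 -1  1 -1 -2  0  0  0  1  0 -1 -1 -1  0  0 -1 -1  1 -1  0
   0  0  2]
 [-1 -1  0  0  1 -1  0  1  0 -2 -1 -2  0  0 -1 -1  0 -1 -1  0  9  1 -1  0
   0  1  0]
 [-1  0  0  1 -2 -1  1 -1 -1  1  0  8  9 10  9 11 10 10  9  9 12 -1  0  1
   1  1  0]
 [ 1  0  0 10 11 10  8 10 17 18 17 20 18 17 18 10  9  9  9 10  8  0  0 -1
   1 -1  1]
 [ 0  0  0 10  9  9  8 10  9 18 18 18 18 17 15 10 10  9  9  9  8  9  0 -1
  -2  0  0]
 [ 0  0  0  9 10  9 10  7  8  9  9 10  9  8  9  9 11  9 11 10  8  9  0  1
  -1  2  1]
 [ 1  0  0  8 10 11 10 10  9  9  9 10  9  9  9  9 10  9  8 10 11 10  0 -1
   1  0 -1]
 [-1  0 -1 10  9 11 10 10  9  8  9  9  9  9  8 10  9  9  9  8  9  9  0  0
  -1 -1 -1]
 [-1  0 -1  8  9 10  9  9 21 22 22 21 22 21 22 22  9 11  8  8 10  9 
[... 1038 characters left out ...]
  -1  1  0]
 [ 0 -2  0 -2  8  9  9 10  8  9  9 17 15 10 19 20  9 20 20 10  9 11 10  0
   0  1 -1]
 [ 0 -1  0  1  8  9 10 10  8 17 16 16 17  9 10 12  9  9 10  9 11 10 12  0
   1  1  1]
 [ 1  0 -2  1  0  7  9  9 11 15  9 10 10  9  9 10 10  9  8  8  1 -1  0 -1
   0  0  0]
 [-1  1  2  0  0 10 10  9  9 11  7  0  1 -1 -1  0 -1 -1  1  0  1 -1  2  0
   1  0  1]
 [-1  0 -1  1  0  7  0  1  0  0  0 -1  0  0  0  1 -1  1 -1  0  2  1  1  0
  -1  0  0]
 [ 2  1  0  1  0  0  0  0  0  0  1  1 -1  0  0  0  0  1  0  0  1  0  0 -1
   0  0  1]
 [ 0  0 -1  0  0  2  0 -1 -1  1  0  0  0  1  0  1  0  0  0 -1  0  0  0  1
   1  1  0]
 [ 1 -1  0  0  0  1  0  1  0  1  0  1  0 -1  0  0 -2  0  1  1  0 -1  1  0
   0  0  0]]
```

View pics/m2.png

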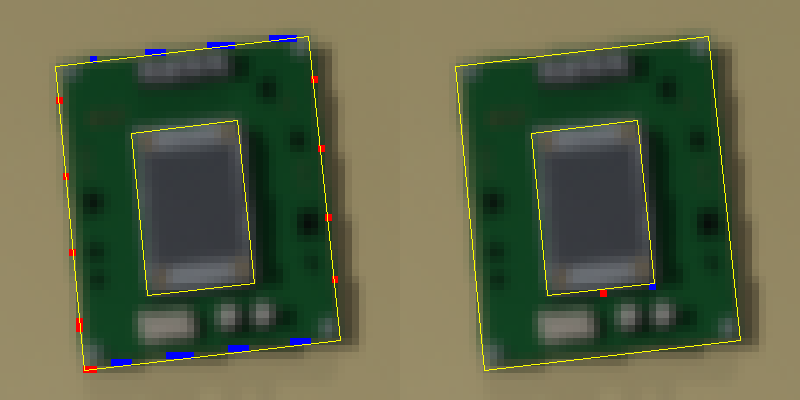

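```bash
cat > e.py <<'E'
from m import *
from scipy.optimize import least_squares
from scipy.ndimage import map_coordinates
def crossings(img,h,skip=.12,N=40,W=3.5):
    """subpixel 50% crossings near hull polygon edges"""
    t=np.linspace(-W,W,57); out=[]
    for i in range(len(h)):
        a,b=h[i],h[(i+1)%len(h)]; e=b-a; L=np.linalg.norm(e)
        if L<5: continue
        n=np.array([-e[1],e[0]])/L
        if (h.mean(0)-a)@n<0: n=-n
        for s in np.linspace(skip,1-skip,N):
            q=a+s*e; P=q[None]+t[:,None]*n
            g=map_coordinates(img,[P[:,1],P[:,0]],order=1)
            o,ii=np.median(g[:12]),np.median(g[-12:])
            if abs(ii-o)<15: continue
            f=(g-o)/(ii-o); k=np.nonzero((f[:-1]<.5)&(f[1:]>=.5))[0]
            if len(k)==0: continue
            k=k[np.argmin(abs(t[k]))]; x=t[k]+(t[k+1]-t[k])*(.5-f[k])/(f[k+1]-f[k])
            out.append((q+x*n))
    return np.array(out)
def hull(X,p,n="top"): return cv2.convexHull(proj(n,place(X,p)).astype(np.float32))[:,0].astype(float)
def rgbfit(img,X,p,n="top",it=4):
    for _ in range(it):
        C=crossings(img,hull(X,p,n))
        r=least_squares(lambda q:sdf([X],q*[1,1,1],C,n),p,x_scale=[1e-3,1e-3,1e-2],loss="soft_l1",f_scale=.15); p=r.x
    s=sdf([X],p,C,n); return p,len(C),np.median(abs(s))
if __name__=="__main__":
    import pickle
    b,s=pickle.load(open("fit0.pkl","rb")); f=np.load("top1.npz")["p"]
    for k in PX:
        for ch in(0,):
            q=rgbfit(f[...,ch],BR,b[k][0]); print(k,"rgb",np.round(q[0]*[1e3,1e3,57.2958],2),q[1],round(q[2],3),"depth b",np.round(b[k][0]*[1e3,1e3,57.2958],2),"c",np.round(b[k][1]*[1e3,1e3,57.2958],2))
E
python3 e.py; python3 -c "
from m import *
sinks()"
```

```text
half rgb [495.04 395.74  22.78] 160 0.487 depth b [496.03 397.05  22.79] c [496.01 397.32  22.07]
quarter rgb [619.84 189.1    6.14] 160 0.498 depth b [620.58 191.62   6.26] c [619.42 191.5    6.44]
sixteenth rgb [ 4.8537e+02 -3.2000e-01  1.1980e+01] 160 0.355 depth b [486.51   0.68  12.02] c [486.48   0.68  12.1 ]
eighth rgb [ 482.13 -389.73   23.5 ] 160 0.185 depth b [ 482.19 -389.48   23.53] c [ 483.03 -389.94   22.91]
sixteenth [ 616.77 -204.54   18.45] 27.2 28 127
eighth [ 613.69 -206.94   17.94] 19.7 19 258
quarter [ 616.6  -205.4    21.94] 22.3 22 401
half [ 613.61 -204.91   22.93] 27.6 31 657
```

```bash
sed -i 's/for ch in(0,):/for nm,im in(("G-R",f[...,1]-f[...,0]),):/; s/rgbfit(f\[...,ch\]/rgbfit(im/' e.py; python3 e.py
```

```text
half rgb [495.13 396.98  22.79] 146 0.144 depth b [496.03 397.05  22.79] c [496.01 397.32  22.07]
quarter rgb [620.   190.78   6.26] 146 0.158 depth b [620.58 191.62   6.26] c [619.42 191.5    6.44]
sixteenth rgb [485.39   0.55  12.02] 147 0.174 depth b [486.51   0.68  12.02] c [486.48   0.68  12.1 ]
eighth rgb [ 482.19 -389.52   23.52] 126 0.138 depth b [ 482.19 -389.48   23.53] c [ 483.03 -389.94   22.91]
```

```bash
cat > r.py <<'E'
from rig import *
import numpy as np
def ori(yaw,flip=False):
    """tool x down, z (jaw axis) along object y at yaw"""
    s=-1 if flip else 1
    z=s*np.array([-np.sin(yaw),np.cos(yaw),0]); x=np.array([0,0,-1.]); y=np.cross(z,x)
    return np.c_[x,y,z]
def best(pos,yaw):
    q0=np.array(sense()["joint_pos"]); o=[]
    for f in(False,True):
        q=inverse_kinematics(pos,ori(yaw,f))
        if q is not None: o.append((abs(np.array(q)-q0).max(),f,q))
    o.sort(key=lambda a:a[0]); return ori(yaw,o[0][1]),o
E
python3 - <<'E'
from r import *
R,o=best([.68,-.31,.10],np.radians(18)); print([(round(a[0],2),a[1],np.round(a[2],2)) for a in o])
command_gripper(.025,20)
movep([.68,-.31,.10],R)
move_l([.68,-.31,.038],feed=.12)
for g in(.024,.038,.059):
    command_gripper(g,20)
    hit=move_l([.68,-.31,.012],feed=.015,until_force=4)
    s=sense(); print(g,hit,s["finger_gap"],s["position"],np.round(s["wrist_force"],1),s["time_s"])
    move_l([.68,-.31,.038],feed=.1)
move_l([.68,-.31,.12],feed=.2)
print(sense()["time_s"],sense()["wrist_force"])
E
```

```text
[(np.float64(0.87), True, array([ 0.44,  0.73, -0.11,  1.46,  0.09,  0.95, -0.95])), (np.float64(1.93), False, array([ 0.79,  0.84, -0.71,  1.44,  0.58,  1.08,  1.85]))]
0.024 True 0.024165617060790064 [ 0.67996252 -0.30998714  0.02513223] [-0.7  0.7  4.9] 5.125
0.038 True 0.037983773874955946 [ 0.67999485 -0.30998134  0.02395537] [-0.7  0.5  3.9] 6.7083
0.059 True 0.05897553953733347 [ 0.67994353 -0.31000713  0.02038504] [-0.4  0.1  6.2] 8.475
9.3667 [0.34672273 0.31289515 0.12362117]
```

```bash
cat >> r.py <<'E'
TIP={.023:.0252,.037:.0241,.058:.0206}
def log(m):
    s=sense(); print(m,"t",round(s["time_s"],2),"gap",round(s["finger_gap"]*1e3,2),"p",np.round(np.array(s["position"])*1e3,2),"F",np.round(s["wrist_force"],1),"T",np.round(s["ft_torque"],2))
def pick(pose,zb,w,lift=.12,clear=.0015,F=40,opening=None):
    x,y,yaw=pose; z=zb+clear+TIP[w]
    command_gripper(opening or min(.083,w+.022))
    R,o=best([x,y,z+.05],yaw)
    movep([x,y,z+.05],R); move_l([x,y,z],R,feed=.12); log("at grasp")
    command_gripper(0.0 if w<0 else w-.006,F); log("closed")
    move_l([x,y,z+.012],R,feed=.05); move_l([x,y,z+lift],R,feed=.2); log("lifted")
    return R
def put(pose,w,clear=.0015,dx=0,up=.10):
    """pose = world pose of converter, top at .0225"""
    x,y,yaw=pose; z=.0225+clear+TIP[w]
    R,o=best([x,y,z+up],yaw)
    movep([x,y,z+up],R); log("above")
    move_l([x,y,z+.006],R,feed=.15)
    sleep(.2)
    hit=move_l([x,y,z-.004],R,feed=.012,until_force=3); log("down %s nominal z %.2f"%(hit,z*1e3))
def release(w,up=.12):
    p=np.array(sense()["position"])
    command_gripper(min(.083,w+.02)); log("open")
    move_l([p[0],p[1],p[2]+.03],feed=.08); move_l([p[0],p[1],p[2]+up],feed=.25)
E
python3 - <<'E'
from r import *
pick((.61685,-.2045,np.radians(18.65)),.057,.023,opening=.045)
E
```

```text
at grasp t 10.78 gap 45.21 p [ 617.16 -205.15   83.47] F [-0.3 -0.6 -0.7] T [0.03 0.02 0.08]
closed t 11.11 gap 22.01 p [ 617.65 -204.76   84.86] F [-0.3  0.5  3. ] T [-0.02  0.    0.06]
lifted t 12.19 gap 21.82 p [ 615.99 -204.34  202.51] F [-0.5  0.4  0.4] T [-0.01 -0.02  0.01]
```

Run:
```python
from h import *
ims=[]
for n in("top","side"):
    p,d=camera(n); np.save(f"{n}2.npy",d)
    X=proj(n,[[.61,-.205,.1]])[0].astype(int); c,r=X
    ims.append(cv2.resize(np.ascontiguousarray(p[max(r-45,0):r+45,c-50:c+50,::-1]),(400,360),interpolation=cv2.INTER_CUBIC))
cv2.imwrite("pics/g1.png",np.hstack(ims))
```

```text
(no output)
```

View pics/g1.png

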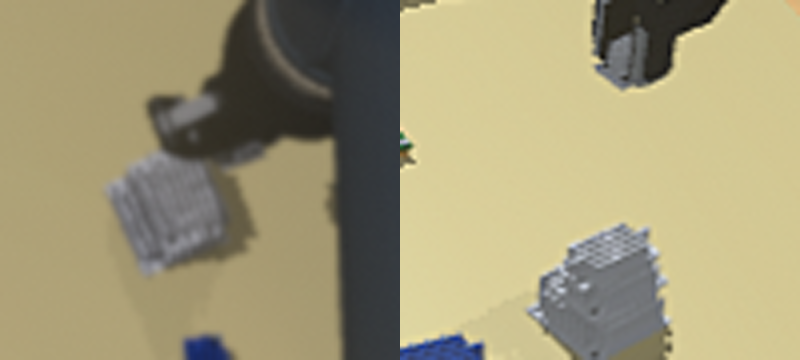

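```bash
sed -i 's/    sleep(.2)$/    sleep(.3); log("hover")/; s/move_l(\[x,y,z\],R,feed=.12); log/move_l([x,y,z],R,feed=.12); sleep(.3); log/' r.py
python3 - <<'E'
from r import *
put((.4865,.0007,np.radians(12.05)),.023)
release(.023,up=.15)
log("end")
E
```

```text
above t 13.28 gap 21.91 p [ 4.8779e+02 -2.7000e-01  1.4949e+02] F [ 0.1 -0.3  0.1] T [-0.02 -0.02 -0.05]
hover t 14.35 gap 21.58 p [486.93   0.68  55.88] F [0.9 0.5 0.7] T [ 0.02 -0.01  0.08]
down True nominal z 49.20 t 14.87 gap 21.44 p [486.51   0.69  50.27] F [-0.9  0.3  4.2] T [-0.06  0.13 -0.02]
open t 15.2 gap 42.96 p [485.85   0.61  49.67] F [-0.1  0.4 -0.4] T [ 0.05 -0.   -0.03]
end t 16.37 gap 43.0 p [485.76   0.58 199.43] F [-0.5  0.3 -0.9] T [ 0.    0.01 -0.04]
```

```bash
cat >> m.py <<'E'
def snap(f,k=10,n="top"):
    P=[];D=[]
    for i in range(k):
        p,d=camera(n);P.append(p.astype(float));D.append(np.where(d>0,d,np.nan))
    np.savez(f,p=np.mean(P,0),d=np.nanmedian(D,0),dm=np.nanmean(D,0))
def show(f,out,wins,hs,s=400):
    p=np.load(f)["p"]; ims=[]
    for (c,r),h in zip(wins,hs): ims.append(cv2.resize(np.ascontiguousarray(p[r-h:r+h,c-h:c+h,::-1]).clip(0,255).astype(np.uint8),(s,s),interpolation=cv2.INTER_CUBIC))
    cv2.imwrite(out,np.hstack(ims))
DEG=np.array([1e3,1e3,57.2958])
def placed(f,k,p0,b=.0008,nt=.0075):
    """pose of sink k standing on its converter"""
    Z=cloud("top",np.load(f)["d"])[...,2]-b
    c,r=proj("top",[[p0[0],p0[1],.03]])[0].round().astype(int)
    L=comp(cv2.dilate((Z>.0245).astype(np.uint8),np.ones((1,1)))>0,c,r)
    q=fit(sink(k,.0225,.002,nt),p0,L,(c-30,c+30,r-30,r+30))
    print("placed",k,np.round(q[0]*DEG,2),round(q[1],1),q[2],L.sum()); return q[0]
E
python3 - <<'E'
from r import *
from m import *
move_joints([1.1, 0.469, -0.049, 1.532, 0.024, 1.141, -0.082])
snap("top3.npz",8); log("snap")
show("top3.npz","pics/s3.png",[(397,148),(314,195)],[22,30])
placed("top3.npz","sixteenth",np.array([.4865,.0007,.21]))
B={};
Z=cloud("top",np.load("top3.npz")["d"])[...,2]-.0008
c,r=PX["sixteenth"]
q=fit([BR],[.4865,.0007,.21],comp(Z>.0045,c,r),(c-40,c+40,r-40,r+40)); print("board",np.round(q[0]*DEG,2),q[2])
sinks("top3.npz",names=("eighth","quarter","half"))
E
```

```text
snap t 19.07 gap 43.08 p [ 289.23 -610.15  256.33] F [ 0.2 -0.3 -0.6] T [-0.01  0.05 -0.02]
placed sixteenth [487.95   0.52  12.53] 13.6 13 131
board [486.51   0.68  12.02] 4
eighth [ 613.89 -206.74   18.84] 26.7 26 240
quarter [ 616.61 -205.35   22.03] 23.4 26 398
half [ 613.42 -204.93   23.06] 29.3 34 657
```

View pics/s3.png

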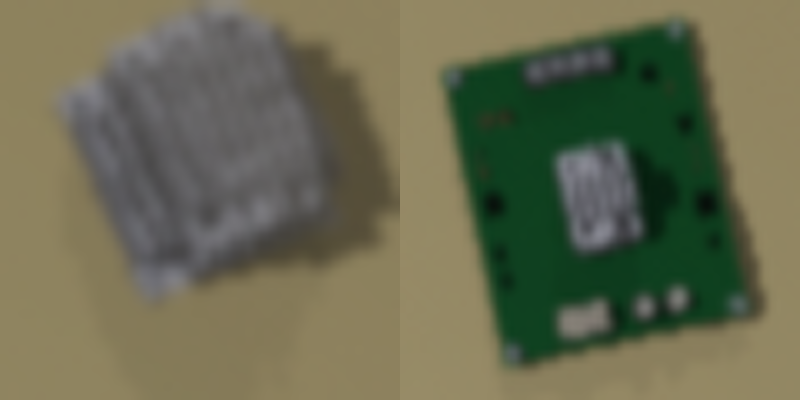

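Run:
```python
from m import *
Z=cloud("top",np.load("top3.npz")["d"])[...,2]-.0008
print("\n".join(" ".join("%3d"%x for x in row) for row in (Z[180:206,305:323]*1000).round().astype(int)))
L=comp(Z>.0245,314,195)
for nt in(.005,.006,.007,.0075,.008,.009):
    for nty in(nt,): 
        q=fit(sink("sixteenth",.0225,.002,nt),[.4875,.0005,.21],L,(290,340,170,220)); print(nt,np.round(q[0]*DEG,2),round(q[1],1),q[2])
```

```text
9  10  11   9  10  10  11   9   9  10   9  11  10   8   8   9  10   9
 12  10  10   8  10   9  10   9   9  10   9   9  10  10   8   8  10  10
 11  10  11  10  10  10  11   9  10   9   9  10  10  11   8  10  11   8
 11  10  10  10  10   9  11  10   9   9   9  10   9  10  10  10  10  10
 11  11  10   8  10  10   8   9   9  12  11  10  10   9   9   8  11  10
  9   9  10  11   9  10  11   9  10   9   9   9   8  10  10  11  10   9
 10  10   9   9  10   8   9  37  10   9  26  25   9   8  10   9   9   9
  9  10   9   9   9  10  24  37  25  25  25  27  25   9  10  11  10  10
  9   8  11  26  25  26  25  35  25  26  25  25  24  11   8  10  10   9
 10   8   9  26  25  25  24  24  37  24  26  25  37  10   9   9  10  10
  9   9   9  27  25  26  26  25  36  27  36  25  29  10   9  10  10  10
 11   9  10  32  26  25  36  26  38  26  34  26  25  38   9  10   8   9
 11   9   9  24  38  27  37  26  36  25  26  37  25  38   9   9   9  10
 10   9   9  13  38  26  39  25  24  25  26  37  25  38  10  10  12   8
 10  10  10  10  37  26  32  27  26  36  27  37  27  34  10  11  10   8
  9   9   9   9  36  2
[... 316 characters left out ...]
6  27  25  11  10  10
 10   9   9  10  10  26  25  27  25  25  31  25  22  23  22  10  10   9
  9  10   9   9   9  22  25  22  21  22  22  18  11  11  10   8   9  10
  9   9   9  11  10  13  20  15   9  10  11  11  10  10  10  11  10  11
 10   9  10  11   9   8   9   8  11  10   9   9   9   9  10  10  10   9
  9   9  10  10   8  10   9   9  10  10  10   9   9   9   9   9  10  11
 10   9  10  10  10  10  10   8   9   9  10  10  10  10  11  10   9  10
0.005 [487.95   0.49  12.38] 14.9 15
0.006 [4.8792e+02 4.1000e-01 1.1740e+01] 14.6 15
0.007 [488.06   0.54  12.67] 13.6 12
0.0075 [487.95   0.52  12.52] 13.6 13
0.008 [4.8805e+02 4.8000e-01 1.2460e+01] 13.5 11
0.009 [488.06   0.54  12.82] 13.0 13
```

```bash
sed -i 's/zb+\.004/zb+.0032/g; s/zl<.004/zl<.0032/' fit.py
python3 - <<'E'
from m import *
f=np.load("top3.npz")
Z=cloud("top",f["d"])[...,2]-.0008; Zm=cloud("top",f["dm"])[...,2]-.0008
print(Z[Z<2][np.abs(Z-.026).ravel().argsort()[:1]])
for nm,z in(("med",Z),("mean",Zm)):
  for thr in(.0236,.0240,.0244):
    L=comp(z>thr,314,195)
    for nt in(.0065,.008):
        q=fit(sink("sixteenth",.0225,thr-.0225,nt),[.4875,.0005,.21],L,(290,340,170,220)); print(nm,thr,nt,np.round(q[0]*DEG,2),round(q[1],1),q[2])
E
```

```text
[0.02600502]
med 0.0236 0.0065 [488.19   0.51  12.44] 5.8 5
med 0.0236 0.008 [4.8813e+02 4.5000e-01 1.2400e+01] 5.4 2
med 0.024 0.0065 [488.08   0.5   12.27] 7.2 6
med 0.024 0.008 [488.1    0.52  12.8 ] 6.7 6
med 0.0244 0.0065 [488.04   0.51  12.36] 13.1 14
med 0.0244 0.008 [4.8809e+02 4.8000e-01 1.2500e+01] 12.5 11
mean 0.0236 0.0065 [488.19   0.51  12.44] 5.8 5
mean 0.0236 0.008 [4.8813e+02 4.5000e-01 1.2400e+01] 5.4 2
mean 0.024 0.0065 [488.15   0.5   12.48] 6.7 6
mean 0.024 0.008 [4.8812e+02 4.1000e-01 1.2110e+01] 6.1 4
mean 0.0244 0.0065 [488.12   0.5   12.49] 7.7 7
mean 0.0244 0.008 [4.881e+02 4.100e-01 1.212e+01] 7.1 5
```

```bash
cat >> m.py <<'E'
def sinks2(f,names,allk=("sixteenth","eighth","quarter","half"),b=.0008,nt=.008,y0=21,seed=(402,140),which="dm",xo=0):
    Z=cloud("top",np.load(f)[which])[...,2]-b
    zb=dict(sixteenth=.057,eighth=.042,quarter=.024,half=0.); fixed=[];out={}
    for k in names:
        th=.0012 if k!="half" else .0022
        L=comp(Z>zb[k]+th,*seed); bx=(365,435,105,180)
        v,u=np.nonzero(L[bx[2]:bx[3],bx[0]:bx[1]]); xy=plane("top",[[u.mean()+bx[0],v.mean()+bx[2]]],zb[k]+SZ[k][2]/2)[0]
        best=None
        for y in(y0-5,y0,y0+5):
            q=fit(sink(k,zb[k],th,nt),[*xy,np.radians(y)],L,bx,fixed)
            if best is None or q[1]<best[1]: best=q
        print(k,np.round(best[0]*DEG,2),round(best[1],1),best[2],L.sum())
        out[k]=best[0]; fixed.append((sink(k,zb[k],0,nt),best[0]))
    return out
E
python3 - <<'E'
from m import *
for b in(.0008,.0014):
    for nt in(.0065,.008): print(b,nt); sinks2("top1.npz",("sixteenth","eighth","quarter"),b=b,nt=nt)
print("after"); sinks2("top3.npz",("eighth","quarter","half"));
E
```

```text
0.0008 0.0065
sixteenth [ 616.98 -204.48   19.01] 7.4 7 154
eighth [ 613.96 -206.63   18.85] 9.3 9 280
quarter [ 616.79 -205.37   22.17] 12.6 13 422
0.0008 0.008
sixteenth [ 617.07 -204.53   18.81] 6.2 4 154
eighth [ 613.92 -206.76   18.41] 7.1 4 280
quarter [ 617.06 -205.21   22.64] 10.4 8 422
0.0014 0.0065
sixteenth [ 617.   -204.48   19.05] 8.3 8 153
eighth [ 614.01 -206.74   18.99] 10.2 7 277
quarter [ 616.78 -205.45   22.32] 13.8 15 420
0.0014 0.008
sixteenth [ 617.08 -204.53   18.86] 7.1 5 153
eighth [ 614.   -206.86   18.65] 7.9 3 277
quarter [ 617.09 -205.26   22.8 ] 11.4 9 420
after
eighth [ 613.88 -206.87   18.68] 6.7 1 268
quarter [ 617.05 -205.17   22.92] 11.5 10 419
half [ 613.51 -204.97   22.88] 22.5 26 666
```

Run:
```python
from r import *
from m import *
for i in range(3): log("static"); sleep(.05)
pick((.6139,-.20685,np.radians(18.65)),.042,.023,opening=.045,clear=.0025)
sleep(.2); log("lift settled")
put((.4825,-.38965,np.radians(23.4)),.023,clear=.0025)
sleep(.2); log("settled")
release(.023,up=.15)
log("end")
```

```text
static t 19.07 gap 43.08 p [ 289.23 -610.15  256.33] F [ 0.2 -0.3 -0.6] T [-0.01  0.05 -0.02]
static t 19.12 gap 42.88 p [ 289.17 -610.18  256.3 ] F [-0.1 -0.1 -0.7] T [-0.02 -0.02 -0.06]
static t 19.17 gap 42.97 p [ 289.08 -610.23  256.3 ] F [-0.2 -0.   0.4] T [ 0.   -0.03  0.06]
at grasp t 22.23 gap 45.0 p [ 614.31 -206.97   70.49] F [0.5 0.  0.7] T [ 0.02 -0.   -0.05]
closed t 22.56 gap 21.81 p [ 614.29 -206.95   70.22] F [-0.7  0.4  3.4] T [0.04 0.06 0.01]
lifted t 23.64 gap 21.97 p [ 613.02 -206.68  188.51] F [-0.1  0.1 -0.8] T [0.01 0.01 0.01]
lift settled t 23.84 gap 21.89 p [ 613.02 -206.64  187.84] F [-0.4 -0.6 -0.4] T [0.01 0.01 0.02]
above t 24.75 gap 22.12 p [ 484.2  -388.04  150.42] F [ 0.3  0.  -0.5] T [ 0.06 -0.01  0.01]
hover t 25.82 gap 22.16 p [ 482.82 -389.93   57.04] F [-0.4 -0.7 -0.1] T [0.   0.06 0.03]
down True nominal z 50.20 t 26.37 gap 22.08 p [ 482.46 -389.69   50.64] F [-1.1  0.1  4.8] T [ 0.06  0.14 -0.02]
settled t 26.57 gap 21.86 p [ 482.48 -389.66   50.65] F [-0.6  0.5  5.9] T [0.05 0.08 0.03]
open t 26.9 gap 42.68 p [ 481.68 -389.16   49.57] F [ 0.2 -0.3  0.3] T [ 0.05  0.04 -0.05]
end t 28.07 gap 43.09 p [ 481.94 -389.32  200.05] F [-0.  -0.1 -0.1] T [-0.02  0.05 -0.03]
```

Run:
```python
from r import *
from m import *
move_joints([1.1, 0.469, -0.049, 1.532, 0.024, 1.141, -0.082])
snap("top4.npz",8); log("snap")
show("top4.npz","pics/s4.png",[(397,148),(475,195)],[22,30])
Z=cloud("top",np.load("top4.npz")["dm"])[...,2]-.0008
def pl(k,p0,b0):
    c,r=proj("top",[[p0[0],p0[1],.026]])[0].round().astype(int)
    L=comp(Z>.0240,c,r); bx=(c-30,c+30,r-30,r+30)
    for nt in(.0065,.008):
        q=fit(sink(k,.0225,.0015,nt),p0,L,bx); print("placed",k,np.round(q[0]*DEG,2),round(q[1],1),q[2])
    c,r=PX[k]; q=fit([BR],b0,comp(Z>.0045,c,r),(c-40,c+40,r-40,r+40)); print("board",np.round(q[0]*DEG,2),q[2])
pl("sixteenth",[.488,.0005,.21],[.4865,.0007,.21])
pl("eighth",[.4825,-.3896,.408],[.4825,-.3896,.408])
sinks2("top4.npz",("quarter","half"))
c,r=PX["eighth"];print("\n".join(" ".join("%3d"%x for x in row) for row in (Z[r-18:r+16,c-11:c+14]*1000).round().astype(int)))
```

```text
snap t 29.61 gap 42.57 p [ 289.59 -609.91  256.29] F [ 0.6 -0.3  0.1] T [-0.02 -0.01  0.01]
placed sixteenth [488.31   0.54  12.6 ] 5.8 4
placed sixteenth [4.8824e+02 4.8000e-01 1.2490e+01] 5.5 2
board [486.51   0.68  12.02] 4
placed eighth [ 483.96 -389.83   22.47] 17.5 20
placed eighth [ 483.85 -389.89   22.31] 14.7 19
board [ 482.19 -389.48   23.53] 36
quarter [ 617.05 -205.24   22.6 ] 12.8 16 410
half [ 613.53 -205.08   22.06] 16.5 21 672
 19  20  19  18  18  18  10   9  11  10  10  10  10  12   9  10  10  12  11   9   9   0   0   0   0
 20  20  18  17   9   9  10  10   8  11  10  10   9  10  10  10  10   9  10  10   9   1   1   1   0
 18  19   9  10  11  10   9  11  10   9  10  10   9   9   9  10   9  10  10   9  10  10   0  -1   0
  9   9  10   9  10   9   9   9   9   9   9   9  11  10  10  10  10  12  11   9   9  10   1   1   0
  9   9   9   8  10   9  10  10   9  10  10  10  10  10   9  10   9  10   9  11  11   9  10   0  -1
 10   9   9   9   9  11   9   9  10   9  10   9  25  11   9   9  10  10  10  12  11  10  10   1   0
 10  10  11  10   8   9   9   9  10   8  26  27  26  
[... 2046 characters left out ...]

  9   9  10  10   9  11  10  10  10  10  13  20  23  26  26  26  26  26  28  35  22   9  10  10  10
 10  11   9  10  10  10  11  10   9   9  10  16  23  25  26  26  27  27  27  33   8  10   9  11   9
 10  10   9  10  10  10  10   9   9  10  11  13  19  24  26  25  27  22   9  11   9  10  10   9  17
 10  10  10  10  10  10  10  10  11   9   9  10  17  21  26  23  10  10  10  10  10  10  10  13  19
 12   9  10  10   9   9  10   9   9  10   9   9  15  10   9  10  10  10   9  14  19  20  21  11  15
 12  10  10  10  11  10  10  10  10  10  10  11  10  11  11   9  11   9  10  16  20  20  21  10  10
 11   9   9  11   9   9   9   9  10  10  10  11  10  10  15  17  18   9  10  15  19  21  20  10  10
```

View pics/s4.png

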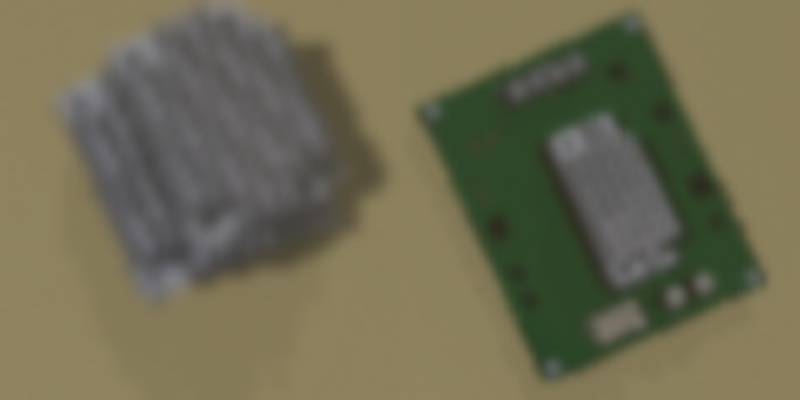

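```bash
cat > nn.py <<'E'
import h, fit as F
from m import *
import m
_c=h._cp("top"); K=np.array(_c["K"],float); D=np.array(_c["dist"],float)
_proj0=h.proj
v,u=np.mgrid[0:400,0:640]
UN=cv2.undistortPoints(np.stack([u.ravel(),v.ravel()],1).astype(float).reshape(-1,1,2),K,D,P=K).reshape(400,640,2)
MODE="nn"
def proj_pin(n,X):
    R=np.array(_c["rotation"]); t=np.array(_c["position"])
    q=(np.asarray(X,float).reshape(-1,3)-t)@R; q=q[:,:2]/q[:,2:]
    return q*[K[0,0],K[1,1]]+[K[0,2],K[1,2]]
_sdf0=F.sdf
def sdf_nn(prisms,p,uv,n="top"):
    i=uv.round().astype(int); w=UN[i[:,1],i[:,0]]
    w=np.round(w) if MODE=="nn" else w
    F.proj=proj_pin
    try: return _sdf0(prisms,p,w,n)
    finally: F.proj=_proj0
F.sdf=sdf_nn; m.sdf=sdf_nn
E
cat > t2.py <<'E'
import nn
from nn import *
Z=cloud("top",np.load("top1.npz")["dm"])[...,2]-.0008
for md in("exact","nn"):
    nn.MODE=md
    for k,(c,r) in PX.items():
        xy=plane("top",[[c,r]],.0225)[0]; bx=(c-40,c+40,r-40,r+40)
        B=F.fit([BR],[*xy,np.radians(Y0[k])],comp(Z>.0045,c,r),bx)
        V=F.fit([prism(rect(-SZ[k][0]/2,SZ[k][0]/2,-SZ[k][1]/2,SZ[k][1]/2),.0155,.0225)],B[0],comp(Z>.0155,c,r),bx)
        print(md,k,np.round(B[0]*DEG,2),round(B[1],1),B[2],np.round(V[0]*DEG,2),round(V[1],1),V[2])
E
python3 t2.py
```

```text
exact half [496.03 397.01  22.79] 25.7 35 [495.95 397.52  21.83] 22.5 33
exact quarter [620.57 191.6    6.27] 25.7 36 [619.42 191.49   6.44] 7.3 2
exact sixteenth [486.51   0.68  12.02] 16.2 3 [486.48   0.68  12.09] 4.6 0
exact eighth [ 482.19 -389.44   23.53] 27.6 37 [ 483.   -389.97   22.84] 10.8 15
nn half [495.73 397.33  22.62] 32.1 41 [495.67 397.77  21.69] 24.6 41
nn quarter [620.09 191.03   6.23] 30.5 40 [619.03 190.98   6.34] 7.6 2
nn sixteenth [486.5    0.68  12.02] 16.1 1 [486.48   0.68  12.09] 4.6 0
nn eighth [ 482.37 -389.75   23.56] 37.0 53 [ 483.03 -389.38   22.5 ] 11.5 12
```

Run:
```python
from r import *
from m import *
pick((.61705,-.2052,np.radians(22.7)),.024,.037,opening=.057,clear=.0025)
put((.6186,.1914,np.radians(6.3)),.037,clear=.0025)
release(.037,up=.15)
log("end")
move_joints([1.1, 0.469, -0.049, 1.532, 0.024, 1.141, -0.082])
snap("top5.npz",8); log("snap")
show("top5.npz","pics/s5.png",[(397,148),(235,139)],[22,30])
Z=cloud("top",np.load("top5.npz")["dm"])[...,2]-.0008
def pl(k,p0,b0):
    c,r=proj("top",[[p0[0],p0[1],.026]])[0].round().astype(int)
    L=comp(Z>.0240,c,r); bx=(c-30,c+30,r-30,r+30)
    for nt in(.0065,.008):
        q=fit(sink(k,.0225,.0015,nt),p0,L,bx); print("placed",k,np.round(q[0]*DEG,2),round(q[1],1),q[2])
    c,r=PX[k]; q=fit([BR],b0,comp(Z>.0045,c,r),(c-40,c+40,r-40,r+40)); print("board",np.round(q[0]*DEG,2),q[2])
pl("quarter",[.62,.1914,.11],[.62,.1914,.11])
sinks2("top5.npz",("half",))
c,r=PX["quarter"];print("\n".join(" ".join("%3d"%x for x in row) for row in (Z[r-18:r+16,c-11:c+14]*1000).round().astype(int)))
```

```text
at grasp t 32.73 gap 56.65 p [ 617.48 -205.3    51.39] F [ 0.5  0.  -0.7] T [-0.04  0.01 -0.02]
closed t 33.04 gap 36.08 p [ 617.49 -205.33   51.17] F [ 0.1 -0.3  2.3] T [ 0.06  0.05 -0.  ]
lifted t 34.12 gap 36.18 p [ 616.14 -205.05  169.46] F [ 0.5 -0.3 -0.2] T [0.   0.04 0.02]
above t 35.6 gap 36.3 p [619.13 189.41 148.72] F [ 0.3  0.2 -1. ] T [-0.05 -0.01 -0.07]
hover t 36.67 gap 35.99 p [619.06 191.57  55.99] F [-1.3  0.2 -0.9] T [ 0.02 -0.01 -0.01]
down True nominal z 49.10 t 37.21 gap 35.88 p [618.61 191.39  49.62] F [ 0.3 -0.3  4.5] T [-0.09  0.01 -0.01]
open t 37.54 gap 57.37 p [617.67 191.02  48.52] F [0.2 0.1 0.3] T [ 0.01 -0.03  0.04]
end t 38.71 gap 57.05 p [618.05 191.12 199.07] F [ 0.2  0.3 -0.1] T [-0.01  0.07 -0.05]
snap t 42.15 gap 56.98 p [ 289.17 -610.21  256.27] F [-0.7  0.   0.6] T [-0.02  0.04 -0.05]
placed quarter [618.22 191.59   6.84] 23.5 26
placed quarter [618.35 191.6    6.51] 21.0 21
board [620.58 191.62   6.26] 36
half [ 613.07 -205.17   22.36] 14.7 15 643
 11  10  16  18  18  18  19  18  18  18  16  16  15  17  14  11  10  10  11   9  11  11   9   9  1
[... 2601 characters left out ...]

 10  10  34  25  24  29  25  40  26  40  32  26  41  25  25  24  25  26  20   9   8   9   9  10  10
 10  10  10  25  26  26  24  39  25  39  34  25  39  25  25  26  26  26  24  10  10  10  10   9  11
  9   9   9  24  25  25  25  41  27  40  34  26  38  25  25  26  25  26  25   8   9  10   9  10   9
 11   9   9  25  25  25  25  34  27  25  31  27  25  25  26  24  22  21   9  10  10  10  10   9  10
 10   9  10  25  25  27  24  22  22  18  16  16  14  13  11  11  10   9  10   9   9  10   8   9   9
  9   8   8  10  13  12  12  10  10   9  10  10   8   9  10   8  11   9  10  19  20  10   9   9  10
 10   9  11  10   9  10  10  10  10  10   9  10  10  10  19  20   9   9  19  19  20  19   9   9  11
```

View pics/s5.png

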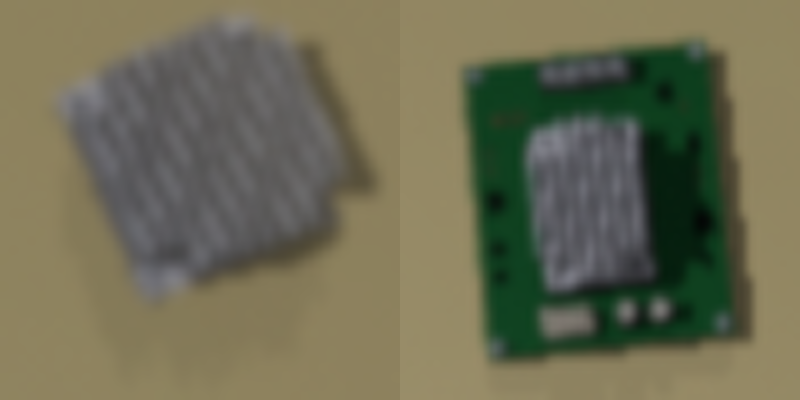

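Run:
```python
from m import *
f=np.load("top1.npz")
Z=cloud("top",f["dm"])[...,2]-.0008
c,r=PX["quarter"]; L=comp(Z>.0045,c,r)
print("left",[int(np.nonzero(L[i])[0].min()) for i in range(117,164)])
print("right",[int(np.nonzero(L[i])[0].max()) for i in range(117,164)])
print("top",[int(np.nonzero(L[:,j])[0].min()) for j in range(214,256)])
print("bot",[int(np.nonzero(L[:,j])[0].max()) for j in range(214,256)])
V=comp(Z>.0155,c,r)
print("cl",[int(np.nonzero(V[i])[0].min()) for i in range(126,155)])
print("cr",[int(np.nonzero(V[i])[0].max()) for i in range(126,155)])
print("ct",[int(np.nonzero(V[:,j])[0].min()) for j in range(227,243)])
print("cb",[int(np.nonzero(V[:,j])[0].max()) for j in range(227,243)])
for nm,p in(("board",hull(BR,[.62,.1915,np.radians(6.3)]) if 0 else None),): pass
```

```text
left [230, 220, 214, 214, 214, 214, 214, 214, 215, 215, 215, 215, 215, 215, 215, 215, 215, 215, 215, 216, 216, 216, 216, 216, 216, 216, 216, 216, 216, 216, 217, 217, 217, 217, 217, 217, 217, 217, 217, 217, 217, 218, 218, 218, 218, 218, 218]
right [250, 250, 250, 250, 251, 251, 251, 251, 251, 251, 251, 251, 251, 251, 252, 252, 252, 252, 252, 252, 252, 252, 252, 252, 253, 253, 253, 253, 253, 253, 253, 253, 253, 254, 254, 254, 254, 254, 254, 254, 254, 254, 247, 238, 229, 221, 219]Traceback (most recent call last):
  File "<stdin>", line 7, in <module>
    return umr_minimum(a, axis, None, out, keepdims, initial, where)
ValueError: zero-size array to reduction operation minimum which has no identity
```

```bash
cat > cal.py <<'E'
from m import *
import m, h
from scipy.optimize import least_squares
f=np.load("top1.npz"); C=cloud("top",f["dm"]); Z=C[...,2]
M=np.zeros((400,640),bool); M[60:290,90:545]=1
M&=(abs(Z)<.0035)
M=cv2.erode(M.astype(np.uint8),np.ones((5,5)))>0
A=C[M]; co,*_=np.linalg.lstsq(np.c_[np.ones(len(A)),A[:,:2]],A[:,2],rcond=None)
print("bench plane mm, mrad",co*1e3,len(A), "quad resid", end=" ")
X=A[:,:2]-A[:,:2].mean(0); res=A[:,2]-np.c_[np.ones(len(A)),A[:,:2]]@co
q,*_=np.linalg.lstsq(np.c_[np.ones(len(X)),X,X[:,0]**2,X[:,1]**2,X[:,0]*X[:,1]],res,rcond=None); print(np.round(q*1e3,2))
E
python3 cal.py
```

```text
bench plane mm, mrad [ 1.36818081 -0.78427023 -0.6678054 ] 89369 quad resid [ 0.03  0.    0.   -0.46 -0.14  0.01]
```

```bash
cat >> cal.py <<'E'
def trans(L,c,r,H=34):
    P=[]
    B=L[r-H:r+H,c-H:c+H].astype(int)
    v,u=np.nonzero(B[:,1:]!=B[:,:-1]); P+=[(a+c-H+.5,b+r-H) for a,b in zip(u,v)]
    v,u=np.nonzero(B[1:]!=B[:-1]); P+=[(a+c-H,b+r-H+.5) for a,b in zip(u,v)]
    return np.array(P,float)
Zc=Z-(co[0]+C[...,:2]@co[1:])
obs={}
for k,(c,r) in PX.items():
    L=comp(Zc>.0045,c,r); L=cv2.morphologyEx(L.astype(np.uint8),cv2.MORPH_CLOSE,np.ones((3,3)))>0
    V=comp(Zc>.0155,c,r)
    obs[k]=(trans(L,c,r),trans(V,c,r))
base=dict(h._cp("top")); base["dist"]=list(base["dist"])
CV={k:prism(rect(-SZ[k][0]/2,SZ[k][0]/2,-SZ[k][1]/2,SZ[k][1]/2),.0155,.0225) for k in PX}
def setcam(g):
    """g: fscale, k1, p1,p2, aspect, z, pitch, roll, cx,cy"""
    c=dict(base); K=np.array(base["K"],float); K[0,0]*=1+g[0]+g[4]; K[1,1]*=1+g[0]; K[0,2]+=g[8]; K[1,2]+=g[9]; c["K"]=K
    c["dist"]=[g[1],0,g[2],g[3],0]
    R=np.array(base["rotation"])@cv2.Rodrigues(np.array([g[6],g[7],0.]))[0]; c["rotation"]=R
    c["position"]=np.array(base["position"])+[0,0,g[5]]
    h._cp=lambda n:c
def solve(free,g0,which=(0,1),verbose=1):
    keys=list(PX); 
    def unpack(x):
        g=np.array(g0,float); g[free]=x[:len(free)]*SC[free]; return g,x[len(free):].reshape(4,3)*[1e-3,1e-3,1e-2]
    def res(x):
        g,P=unpack(x); setcam(g); o=[]
        for k,p in zip(keys,P):
            if 0 in which: o.append(sdf([BR],p,obs[k][0]))
            if 1 in which: o.append(sdf([CV[k]],p,obs[k][1]))
        return np.concatenate(o)
    P0=np.array([[.496,.397,.398],[.62,.1915,.11],[.4865,.0007,.21],[.4825,-.3897,.41]])
    x0=np.r_[np.array(g0)[free]/SC[free],(P0/[1e-3,1e-3,1e-2]).ravel()]
    r=least_squares(res,x0,loss="soft_l1",f_scale=.4)
    g,P=unpack(r.x); rr=res(r.x)
    print("free",free,"g",np.round(g,5).tolist(),"cost",round(r.cost,2),"rms",round(rr.std(),3),len(rr))
    for k,p in zip(keys,P): print("  ",k,np.round(p*DEG,2), "rms b",round(sdf([BR],p,obs[k][0]).std(),3),"c",round(sdf([CV[k]],p,obs[k][1]).std(),3), "mean",round(sdf([BR],p,obs[k][0]).mean(),3),round(sdf([CV[k]],p,obs[k][1]).mean(),3))
    return g,P
SC=np.array([1e-3,1e-2,1e-3,1e-3,1e-3,1e-3,1e-3,1e-3,1,1])
g0=[0,base["dist"][0],0,0,0,-.001,0,0,0,0]
if __name__=="__main__":
    solve([],g0); solve([],g0,(0,)); solve([],g0,(1,))
    solve([0,1],g0); solve([0,1,2,3,4],g0); solve([0,1,4,6,7],g0)
E
python3 cal.py
```

```text
bench plane mm, mrad [ 1.36818081 -0.78427023 -0.6678054 ] 89369 quad resid [ 0.03  0.    0.   -0.46 -0.14  0.01]
free [] g [0.0, -0.05576, 0.0, 0.0, 0.0, -0.001, 0.0, 0.0, 0.0, 0.0] cost 60.06 rms 0.358 1166
   half [496.  397.   22.8] rms b 0.332 c 0.392 mean 0.154 0.269
   quarter [620.  191.5   6.3] rms b 0.378 c 0.336 mean 0.108 -0.003
   sixteenth [486.5    0.7   12.03] rms b 0.259 c 0.252 mean -0.002 0.033
   eighth [ 482.5  -389.7    23.49] rms b 0.4 c 0.352 mean 0.182 0.052
free [] g [0.0, -0.05576, 0.0, 0.0, 0.0, -0.001, 0.0, 0.0, 0.0, 0.0] cost 40.16 rms 0.352 808
   half [496.12 396.99  22.8 ] rms b 0.335 c 0.399 mean 0.154 0.268
   quarter [619.88 191.51   6.3 ] rms b 0.387 c 0.319 mean 0.109 -0.002
   sixteenth [486.46   0.7   12.03] rms b 0.258 c 0.251 mean -0.001 0.033
   eighth [ 482.29 -389.7    23.49] rms b 0.384 c 0.371 mean 0.183 0.051
free [] g [0.0, -0.05576, 0.0, 0.0, 0.0, -0.001, 0.0, 0.0, 0.0, 0.0] cost 17.68 rms 0.35 358
   half [495.72 397.33  22.8 ] rms b 0.375 c 0.388 mean 0.154 0.269
   quarter [619.25 191.48   6.3 ] rms b 0.471 c 0.267 mean 0.112 0.001
[... 599 characters left out ...]
.0, 0.0] cost 60.06 rms 0.358 1166
   half [496.  397.   22.8] rms b 0.332 c 0.392 mean 0.154 0.269
   quarter [620.  191.5   6.3] rms b 0.378 c 0.336 mean 0.108 -0.003
   sixteenth [486.5    0.7   12.03] rms b 0.259 c 0.252 mean -0.002 0.033
   eighth [ 482.5  -389.7    23.49] rms b 0.4 c 0.352 mean 0.182 0.052
free [0, 1, 4, 6, 7] g [0.0, -0.05576, 0.0, 0.0, 0.0, -0.001, 0.0, 0.0, 0.0, 0.0] cost 60.06 rms 0.358 1166
   half [496.  397.   22.8] rms b 0.332 c 0.392 mean 0.154 0.269
   quarter [620.  191.5   6.3] rms b 0.378 c 0.336 mean 0.108 -0.003
   sixteenth [486.5    0.7   12.03] rms b 0.259 c 0.252 mean -0.002 0.033
   eighth [ 482.5  -389.7    23.49] rms b 0.4 c 0.352 mean 0.182 0.052
```

```bash
python3 - <<'E'
s=open("fit.py").read()
s=s.replace("h=cv2.convexHull(proj(n,place(X,p)).astype(np.float32))[:,0].astype(float)","q=proj(n,place(X,p)); h=q[cv2.convexHull(q.astype(np.float32),returnPoints=False)[:,0]]")
open("fit.py","w").write(s)
E
sed -i 's/loss="soft_l1",f_scale=.4)/loss="soft_l1",f_scale=.4,diff_step=1e-5)/' cal.py; python3 cal.py
```

```text
bench plane mm, mrad [ 1.36818081 -0.78427023 -0.6678054 ] 89369 quad resid [ 0.03  0.    0.   -0.46 -0.14  0.01]
free [] g [0.0, -0.05576, 0.0, 0.0, 0.0, -0.001, 0.0, 0.0, 0.0, 0.0] cost 58.22 rms 0.35 1166
   half [495.87 396.86  22.57] rms b 0.321 c 0.387 mean 0.155 0.269
   quarter [619.92 191.42   6.29] rms b 0.384 c 0.322 mean 0.108 -0.002
   sixteenth [486.4    0.71  12.02] rms b 0.257 c 0.25 mean -0.001 0.034
   eighth [ 482.33 -389.36   23.47] rms b 0.347 c 0.404 mean 0.184 0.055
free [] g [0.0, -0.05576, 0.0, 0.0, 0.0, -0.001, 0.0, 0.0, 0.0, 0.0] cost 36.38 rms 0.327 808
   half [495.89 396.69  22.76] rms b 0.319 c 0.408 mean 0.155 0.269
   quarter [620.32 191.46   6.27] rms b 0.368 c 0.389 mean 0.106 -0.006
   sixteenth [486.4    0.7   12.03] rms b 0.257 c 0.25 mean -0.001 0.034
   eighth [ 482.09 -389.1    23.49] rms b 0.326 c 0.479 mean 0.185 0.057
free [] g [0.0, -0.05576, 0.0, 0.0, 0.0, -0.001, 0.0, 0.0, 0.0, 0.0] cost 17.05 rms 0.341 358
   half [495.81 397.17  21.53] rms b 0.413 c 0.371 mean 0.15 0.268
   quarter [619.16 191.35   6.3 ] rms b 0.486 c 0.262 mean 0.112 
[... 659 characters left out ...]
6
   half [496.36 396.06  22.59] rms b 0.294 c 0.372 mean -0.036 0.15
   quarter [621.6  190.67   6.3 ] rms b 0.321 c 0.35 mean -0.001 -0.053
   sixteenth [486.47   0.73  11.94] rms b 0.293 c 0.254 mean -0.027 0.026
   eighth [ 482.63 -388.43   23.42] rms b 0.325 c 0.407 mean 0.011 -0.009
free [0, 1, 4, 6, 7] g [-0.00813, -0.08407, 0.0, 0.0, 0.01457, -0.001, 0.00242, -4e-05, 0.0, 0.0] cost 48.61 rms 0.331 1166
   half [498.62 396.07  22.59] rms b 0.295 c 0.377 mean -0.037 0.15
   quarter [624.09 190.65   6.3 ] rms b 0.323 c 0.35 mean 0.009 -0.047
   sixteenth [489.06   0.75  11.94] rms b 0.294 c 0.254 mean -0.031 0.027
   eighth [ 484.92 -388.45   23.41] rms b 0.323 c 0.408 mean 0.006 -0.011
```

Run:
```python
import numpy as np
d=np.load("top0.npy")
e=(d[:,1:]==d[:,:-1]); print("h",e.mean(), (d[1:]==d[:-1]).mean(), np.unique(d).size, np.diff(np.unique(d)).min())
D=np.load("top1.npz")["dm"]
# noise-averaged; check bench smooth: identical runs / column-wise differences
z=D[255:285,100:380]
print("zeros",(d==0).sum())
```

```text
h 4.303599374021909e-05 3.9160401002506263e-05 224704 5.9604645e-08
zeros 1079
```

```bash
cat > t3.py <<'E'
import nn
from nn import *
Z=cloud("top",np.load("top1.npz")["dm"])[...,2]-.001
P0={"half":(.496,.397,.396),"quarter":(.62,.1915,.1095),"eighth":(.4822,-.3895,.41)}
labs={k:comp(Z>.0045,*PX[k]) for k in P0}
UN0=nn.UN.copy()
def ev(ab,f=1.0):
    W=(UN0-[K[0,2],K[1,2]])*f+ab
    nn.UN[:]=((np.round(W)-ab)/f+[K[0,2],K[1,2]]); nn.MODE="x"
    o=[];pp=[]
    for k in P0:
        c,r=PX[k]
        q=F.fit([BR],P0[k],labs[k],(c-34,c+34,r-34,r+34)); o.append(int(q[2])); pp.append(np.round(q[0]*DEG,2).tolist())
    return o,pp
import sys
from multiprocessing import Pool
jobs=[((a,b),f) for f in(1.0,) for a in(0,.25,.5,.75) for b in(0,.25,.5,.75)]
def go(j): 
    return j,ev(np.array(j[0]),j[1])
with Pool() as p:
    R=p.map(go,jobs)
R.sort(key=lambda r:sum(r[1][0]))
for r in R[:6]: print(r)
print(R[-1])
E
time python3 t3.py
```

```text
(((0.5, 0.5), 1.0), ([3, 2, 7], [[495.81, 397.55, 22.27], [620.44, 191.17, 6.04], [482.32, -389.4, 23.24]]))
(((0, 0.5), 1.0), ([24, 5, 37], [[496.24, 396.66, 22.18], [620.45, 192.33, 6.14], [481.97, -388.71, 23.46]]))
(((0.75, 0.5), 1.0), ([43, 2, 21], [[496.07, 397.16, 22.99], [620.44, 191.78, 6.04], [482.11, -388.97, 23.04]]))
(((0.25, 0.5), 1.0), ([17, 37, 34], [[495.99, 397.13, 22.04], [620.39, 191.08, 6.56], [482.29, -389.59, 23.54]]))
(((0.5, 0.25), 1.0), ([36, 40, 35], [[496.23, 397.33, 22.9], [620.92, 191.23, 6.23], [482.56, -389.96, 23.8]]))
(((0.5, 0), 1.0), ([37, 40, 43], [[495.92, 397.44, 22.73], [620.3, 191.22, 6.23], [482.57, -389.68, 23.38]]))
(((0.25, 0.75), 1.0), ([43, 59, 73], [[495.5, 396.99, 22.58], [619.77, 191.18, 6.91], [481.98, -389.83, 23.73]]))
real	0m19.590s
user	1m8.187s
sys	0m0.518s
```

```bash
cat > w.py <<'E'
import nn
from nn import *
UN0=nn.UN.copy(); ab=np.array([.5,.5]); cc=np.array([K[0,2],K[1,2]])
nn.UN[:]=np.round(UN0-cc+ab)-ab+cc; nn.MODE="x"
_co=np.array([1.36818081e-3,-0.78427023e-3,-0.6678054e-3])
def cloudw(f,which="dm"):
    d=np.load(f)[which]; R=np.array(_c0["rotation"]); t=np.array(_c0["position"])
    q=np.concatenate([(nn.UN-cc)/K[0,0],np.ones((400,640,1))],2)*d[...,None]
    return q@R.T+t
_c0=h._cp("top")
def Zw(f,which="dm"):
    C=cloudw(f,which); return C[...,2]-(_co[0]+C[...,:2]@_co[1:])
def ffit(pr,p0,L,c,r,H=36,fixed=None): return F.fit(pr,p0,L,(c-H,c+H,r-H,r+H),fixed)
NOM={"half":(.4958,.3975,.389),"quarter":(.6204,.1912,.1055),"sixteenth":(.4865,.0007,.21),"eighth":(.4823,-.3894,.4056)}
def board(Z,k): c,r=PX[k]; return ffit([BR],NOM[k],comp(Z>.0045,c,r),c,r)
def convf(Z,k):
    c,r=PX[k]; return ffit([prism(rect(-SZ[k][0]/2,SZ[k][0]/2,-SZ[k][1]/2,SZ[k][1]/2),.0155,.0225)],NOM[k],comp(Z>.0155,c,r),c,r)
def placedf(Z,k,nt=.0075):
    p0=NOM[k]; c,r=proj("top",[[p0[0],p0[1],.026]])[0].round().astype(int)
    return ffit(sink(k,.0225,.0013,nt),p0,comp(Z>.0238,c,r),c,r)
def pile(Z,names,nt=.0075,y0=21,seed=(402,140)):
    zb=dict(sixteenth=.057,eighth=.042,quarter=.024,half=0.); fixed=[];out={}
    for k in names:
        th=.0012 if k!="half" else .0018
        L=comp(Z>zb[k]+th,*seed); bx=(365,435,105,180)
        v,u=np.nonzero(L[bx[2]:bx[3],bx[0]:bx[1]]); xy=plane("top",[[u.mean()+bx[0],v.mean()+bx[2]]],zb[k]+SZ[k][2]/2)[0]
        b=None
        for y in(y0-4,y0+2):
            q=F.fit(sink(k,zb[k],th,nt),[*xy,np.radians(y)],L,bx,fixed)
            if b is None or q[1]<b[1]: b=q
        P("pile "+k,b); out[k]=b[0]; fixed.append((sink(k,zb[k],0,nt),b[0]))
    return out
def P(n,q): print(n,np.round(q[0]*DEG,2),round(q[1],1),int(q[2]))
E
python3 - <<'E'
from w import *
Z=Zw("top1.npz")
for k in PX: P("board "+k,board(Z,k)); P("  conv "+k,convf(Z,k))
for nt in(.0065,.0075,.0085): print(nt); pile(Z,("sixteenth","eighth","quarter"),nt)
Z=Zw("top5.npz")
for k in("sixteenth","eighth","quarter"):
    for nt in(.0065,.0075,.0085): P("placed "+k,placedf(Z,k,nt))
for nt in(.0065,.0075,.0085): pile(Z,("half",),nt)
E
```

```text
board half [495.81 397.55  22.27] 15.9 3
  conv half [495.8  397.76  22.16] 9.6 7
board quarter [620.44 191.17   6.04] 15.2 2
  conv quarter [620.41 191.17   6.29] 6.9 0
board sixteenth [485.51   0.88  12.02] 16.1 1
  conv sixteenth [485.5    0.88  12.1 ] 4.6 0
board eighth [ 482.32 -389.4    23.24] 15.6 7
  conv eighth [ 482.33 -389.52   23.48] 6.9 5
0.0065
pile sixteenth [ 617.92 -203.64   19.09] 7.7 6
pile eighth [ 614.92 -205.87   18.72] 9.8 10
pile quarter [ 617.81 -204.6    22.2 ] 13.2 15
0.0075
pile sixteenth [ 617.95 -203.67   18.73] 6.4 3
pile eighth [ 614.91 -205.94   18.46] 7.8 5
pile quarter [ 617.99 -204.53   22.39] 11.6 14
0.0085
pile sixteenth [ 617.99 -203.73   18.6 ] 6.3 3
pile eighth [ 615.   -205.91   18.69] 7.3 4
pile quarter [ 618.13 -204.46   22.72] 10.5 7
placed sixteenth [487.21   0.7   12.45] 5.8 5
placed sixteenth [487.11   0.65  12.25] 5.3 3
placed sixteenth [487.15   0.65  12.46] 5.4 2
placed eighth [ 483.62 -389.33   22.97] 9.3 10
placed eighth [ 483.65 -389.36   23.  ] 7.9 7
placed eighth [ 483.56 -389.36   22.96] 6.9 5
placed quarter [619.19 191.18   6.69] 18.4 22
placed quarter [619.29 191.2    6.58] 16.5 18
placed quarter [619.36 191.2    6.36] 15.2 15
pile half [ 613.99 -204.23   22.55] 15.8 15
pile half [ 614.02 -204.28   22.45] 13.6 12
pile half [ 614.06 -204.26   22.63] 12.6 9
```

Run:
```python
from r import *
from w import *
pick((.6140,-.2041,np.radians(22.5)),0.0,.058,opening=.082,clear=.003,F=60)
put((.4962,.3980,np.radians(22.2)),.058,clear=.003)
release(.058,up=.15)
log("end")
move_joints([1.1, 0.469, -0.049, 1.532, 0.024, 1.141, -0.082])
snap("top6.npz",8); log("snap")
show("top6.npz","pics/s6.png",[(314,170),(148,191)],[30,30])
Z=Zw("top6.npz")
P("board half",board(Z,"half"))
for nt in(.0065,.0085): P("placed half",placedf(Z,"half",nt))
P("placed q",placedf(Z,"quarter",.0085)); P("board q",board(Z,"quarter")); P("board e",board(Z,"eighth")); P("board s",board(Z,"sixteenth"))
```

```text
at grasp t 45.38 gap 81.99 p [ 614.49 -204.22   24.38] F [-0.4 -0.4  0.5] T [-0.04 -0.03  0.02]
closed t 45.73 gap 56.81 p [ 614.5  -204.21   24.19] F [-0.8 -0.3  2.9] T [0.08 0.07 0.02]
lifted t 46.82 gap 56.95 p [ 613.05 -203.93  142.47] F [-0.7  0.1 -1.3] T [0.02 0.03 0.01]
above t 49.01 gap 56.93 p [497.35 396.58 145.94] F [ 1.2 -0.2 -0.8] T [ 0.02 -0.02  0.06]
hover t 50.08 gap 56.55 p [496.54 398.32  52.96] F [-0.4  0.5 -0.6] T [-0.01 -0.    0.04]
down True nominal z 46.10 t 50.62 gap 56.79 p [496.19 397.99  46.65] F [-0.6 -0.7  4.7] T [-0.08  0.02 -0.02]
open t 50.96 gap 78.24 p [495.56 397.22  45.54] F [ 0.1 -0.2  0.4] T [ 0.01 -0.02  0.02]
end t 52.12 gap 78.17 p [495.85 397.47 196.13] F [-0.6 -0.5 -0.9] T [-0.    0.05 -0.01]
snap t 56.11 gap 77.75 p [ 289.12 -610.24  256.29] F [-0.3 -0.7 -0.4] T [-0.02  0.05  0.01]
board half [495.81 397.55  22.27] 15.9 3
placed half [495.7  398.08  22.09] 29.8 38
placed half [495.81 398.15  21.94] 23.3 24
placed q [619.4  191.34   6.52] 17.3 19
board q [620.44 191.17   6.04] 15.2 2
board e [ 482.32 -389.4    23.24] 15.6 7
board s [485.51   0.88  12.02] 16.1 1
```

View pics/s6.png

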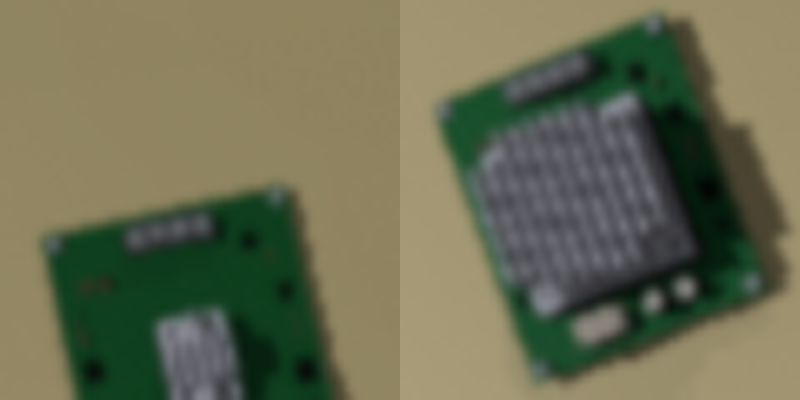

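```bash
cat >> r.py <<'E'
def adjust(cur,tgt,w,yaw,clear=.0025,F=40,yb=.0001):
    c,s=np.cos(yaw),np.sin(yaw); ex=np.array([c,s]); ey=np.array([-s,c])
    cur=np.array(cur);tgt=np.array(tgt); z=.0225+clear+TIP[w]
    p=cur+yb*ey; q=tgt+np.array([.0004,0]); q=p+((tgt-cur)+np.array([.0004,0]))@ex*ex; q=q+((tgt+yb*ey-q)@ey)*ey
    print("shift",np.round((tgt-cur)@ex*1e3,2),np.round((tgt-cur)@ey*1e3,2))
    command_gripper(w+.02)
    R,o=best([*p,z+.10],yaw); movep([*p,z+.10],R); move_l([*p,z],R,feed=.12); sleep(.3); log("at")
    command_gripper(w-.006,F); log("closed")
    move_l([*p,z+.006],R,feed=.05); move_l([*q,z+.006],R,feed=.02); sleep(.3); log("hover")
    hit=move_l([*q,z-.004],R,feed=.012,until_force=3); log("down %s"%hit)
    release(w,up=.12)
E
python3 - <<'E'
from r import *
r=np.radians
adjust((.48362,-.38935),(.48233,-.38946),.023,r(23.35))
adjust((.48715,.00066),(.4855,.00088),.023,r(12.05))
adjust((.61935,.19127),(.62042,.19117),.037,r(6.2))
from w import *
move_joints([1.1, 0.469, -0.049, 1.532, 0.024, 1.141, -0.082])
snap("top7.npz",8); log("snap")
Z=Zw("top7.npz")
for k in PX:
    P("board "+k,board(Z,k))
    for nt in(.0065,.0085): P("  placed",placedf(Z,k,nt))
show("top7.npz","pics/s7a.png",[PX["half"],PX["quarter"]],[28,28]); show("top7.npz","pics/s7b.png",[PX["sixteenth"],PX["eighth"]],[28,28])
E
```

```text
shift -1.23 0.41
at t 59.02 gap 43.12 p [ 483.82 -389.42   50.77] F [-0.3 -0.4  0.2] T [-0.01  0.04  0.05]
closed t 59.33 gap 21.66 p [ 483.79 -389.38   50.6 ] F [-0.1  0.   3. ] T [0.15 0.13 0.05]
hover t 60.14 gap 21.55 p [ 482.62 -389.21   56.13] F [-0.4  0.2 -0.1] T [-0.02  0.    0.01]
down True t 60.68 gap 22.0 p [ 482.58 -389.26   50.56] F [-0.2  0.2  4.6] T [0.04 0.11 0.02]
open t 61.02 gap 43.06 p [ 481.85 -388.69   49.55] F [ 0.4 -0.1  0.4] T [0.03 0.   0.  ]
shift -1.57 0.56
at t 65.01 gap 42.58 p [487.42   0.76  50.67] F [ 0.3 -0.2  0.7] T [-0.03  0.   -0.  ]
closed t 65.32 gap 21.85 p [487.27   0.75  50.56] F [-1.1 -0.4  4.3] T [ 0.01  0.25 -0.01]
hover t 66.13 gap 21.83 p [485.88   1.06  56.16] F [ 0.6 -0.3 -0.4] T [-0.    0.04  0.02]
down True t 66.67 gap 21.76 p [485.88   1.05  50.57] F [-0.5 -0.5  3.9] T [-0.02  0.08  0.04]
open t 67.01 gap 43.05 p [485.16   0.97  50.  ] F [0.5 0.5 0.4] T [-0.06  0.04  0.01]
shift 1.05 -0.21
at t 70.55 gap 56.64 p [619.63 191.47  49.68] F [0.1 0.2 0.8] T [-0.01 -0.03 -0.  ]
closed t 70.86 gap 36.14 p [619.57 191.52  49.48] F [-1.3  0.
[... 189 characters left out ...]
8] T [-0.07  0.08  0.01]
open t 72.55 gap 56.91 p [619.88 190.92  48.31] F [-0.3 -0.4  0.6] T [ 0.01 -0.01 -0.01]
snap t 77.05 gap 56.73 p [ 289.15 -610.2   256.31] F [-0.1  0.1 -0.6] T [-0.06 -0.03 -0.01]
board half [495.81 397.55  22.27] 15.9 3
  placed [495.8  397.97  22.21] 28.9 33
  placed [495.9  398.05  22.07] 22.4 22
board quarter [620.44 191.17   6.04] 15.2 2
  placed [620.97 191.09   6.4 ] 20.6 20
  placed [621.17 191.13   6.22] 18.2 17
board sixteenth [485.51   0.88  12.02] 16.1 1
  placed [485.62   0.89  12.59] 5.3 5
  placed [485.81   0.84  12.99] 5.0 2
board eighth [ 482.32 -389.4    23.24] 15.6 7
  placed [ 482.67 -389.19   23.21] 8.2 7
  placed [ 482.63 -389.28   23.53] 7.2 4
```

Run:
```python
from w import *
import cv2
a=cv2.imread("pics/s7a.png");b=cv2.imread("pics/s7b.png")
p,d=camera("side")
cv2.imwrite("pics/final.png",cv2.resize(np.hstack([a,b]),(800,200),interpolation=cv2.INTER_AREA)); cv2.imwrite("pics/sidef.png",p[:,:,::-1])
Z=Zw("top7.npz")
# base-level flatness: fin tops/base tilt per sink: fit planes to top 15% heights in sink frame
for k in PX:
    x,y,yw=NOM[k]; C=cloudw("top7.npz"); dx=C[...,0]-x;dy=C[...,1]-y
    u=np.cos(yw)*dx+np.sin(yw)*dy; w_=-np.sin(yw)*dx+np.cos(yw)*dy
    M=(abs(u)<SZ[k][0]/2+.002)&(abs(w_)<SZ[k][1]/2+.002)&(Z>.0225+SZ[k][2]-.0015)
    co,*_=np.linalg.lstsq(np.c_[np.ones(M.sum()),u[M],w_[M]],Z[M],rcond=None); print(k,M.sum(),"top z",round(co[0]*1e3,2),"expect",22.5+SZ[k][2]*1e3,"tilt mrad",np.round(co[1:]*1e3,1))
```

```text
half 183 top z 45.95 expect 46.5 tilt mrad [-0.2  0.6]
quarter 111 top z 39.99 expect 40.5 tilt mrad [-2.5  2.6]
sixteenth 31 top z 37.03 expect 37.5 tilt mrad [25.9  6.5]
eighth 72 top z 36.92 expect 37.5 tilt mrad [ 1.9 -6.6]
```

View pics/final.png

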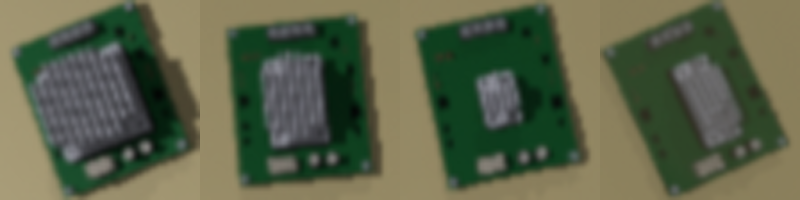

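View pics/sidef.png

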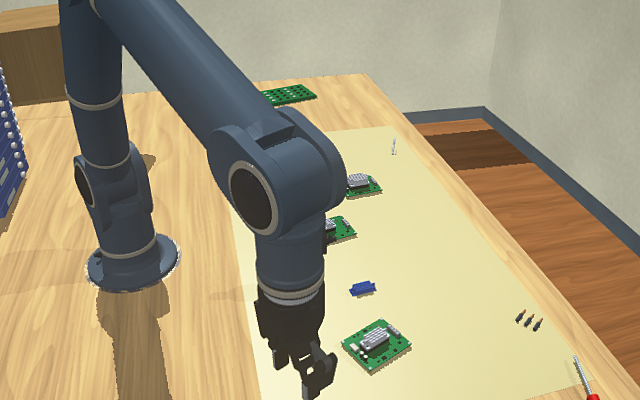

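Run:
```python
from r import *
a=np.load("top1.npz")["p"];b=np.load("top7.npz")["p"]
print("dish/bottle diff",abs(a-b)[235:270,215:260].max(),abs(a-b)[235:270,375:430].max())
log("before"); print(finish_job())
```

```text
dish/bottle diff 1.6749999999999998 1.4250000000000114
before t 77.1 gap 56.87 p [ 289.09 -610.24  256.27] F [ 0.  -0.6  0.6] T [ 0.01 -0.02 -0.01]
the job is handed in; nothing more can be done
None
```

I took the pile apart from the top (sixteenth, eighth, quarter, half) and seated each heatsink, fins up, on its matching converter. I handed the job in at 77 s with the arm clear and the gripper empty.

- **First placement:** the sixteenth, eighth and quarter first landed 1.0–1.6 mm off along x. My early image fits were biased by the depth camera's distortion resampling. I corrected the model, after which board and converter fits agreed to about 0.2 mm, then regrasped and shifted those three.
- **Alignment at the end:** the last fits, measured against the board outlines, are below.

| Heatsink | Offset from its converter | Yaw error |
|---|---|---|
| sixteenth | about 0.2 mm | about 0.6–1° |
| eighth | about 0.4 mm | about 0.3° or less |
| half | about 0.5 mm | about 0.2° or less |
| quarter | 0.5–0.7 mm | about 0.4° or less |

- **Less certain fits:** the quarter and half fits were looser, with about 20 and 20–30 mismatched silhouette pixels. The quarter is therefore uncertain by a few tenths of a millimetre, and the half similarly.
- **Flatness:** fin tops read 0.5–0.6 mm below nominal on all four alike. Tilt was at most 7 mrad, except 26 mrad on the sixteenth. That figure comes from only 31 noisy pixels, so it neither shows a tilt nor rules one out.
- **Left alone:** the board fits did not change, and the picture around the bottle and dish is unchanged. I never touched the blue look-alike.

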